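# Stock the locked torch display case at a street repair stall

### The job

Turn the red cam latch a quarter turn to release the glazed display case, open its lid until it stands up, and lay every hand torch on the table into a groove of its own inside, letting each settle squarely across both notched rails, with the lid open. Then shut the lid fully and turn the latch back to lock it. Leave the other things on the stall alone.

Things in the scene. Friction and masses are not known exactly. Their poses are not given: they have to be found in the camera images.
- case: Fixed wooden display case, 200 (its x) x 300 mm (its y), walls 65 mm high and 10 mm thick, floor 8 mm up. Origin: centre of its underside. x points from its front (latch and handle, near the robot) to its hinged back, y to the left seen from the robot. Inside, two notched rails, 8 mm thick, 28 mm before and behind the middle, tops at 35 mm, form four V-grooves along x, 62 mm apart.
- groove0 (a point): Groove 0 of the case (0 is the rightmost, at -y, 3 the leftmost; at case y = -93 mm): the point midway between the rails where the middle of a settled torch's axis lies, 38 mm above the table; axes as the case's. V with 45 degree faces, 28 mm wide, 14 mm deep; between the rails there is room for fingertips down to the floor.
- groove1 (a point): Groove 1 of the case (0 is the rightmost, at -y, 3 the leftmost; at case y = -31 mm): the point midway between the rails where the middle of a settled torch's axis lies, 38 mm above the table; axes as the case's. V with 45 degree faces, 28 mm wide, 14 mm deep; between the rails there is room for fingertips down to the floor.
- groove2 (a point): Groove 2 of the case (0 is the rightmost, at -y, 3 the leftmost; at case y = 31 mm): the point midway between the rails where the middle of a settled torch's axis lies, 38 mm above the table; axes as the case's. V with 45 degree faces, 28 mm wide, 14 mm deep; between the rails there is room for fingertips down to the floor.
- groove3 (a point): Groove 3 of the case (0 is the rightmost, at -y, 3 the leftmost; at case y = 93 mm): the point midway between the rails where the middle of a settled torch's axis lies, 38 mm above the table; axes as the case's. V with 45 degree faces, 28 mm wide, 14 mm deep; between the rails there is room for fingertips down to the floor.
- lid (a joint): Hinge angle (rad) of the case's wood-framed clear lid (12 mm thick, 0.4 kg, top at 77.5 mm when shut), hinged along the back edge. 0 = shut, about 1.6 = fully open at a stop, just past upright. Stiff: it stays where it is left; moving it takes about 2 to 6 N at the handle.
- lid_handle (a point): Middle of the lid's handle: a round brass bar 12 mm thick, 80 mm clear length between its arms, along the case's y, 40 mm in front of the lid's front edge (65.5 mm above the table when shut, 34 mm gap behind it). Can be pinched from above; it turns between the pads while the lid swings.
- lid_hinge (a point): Point on the lid's hinge axis, 65.5 mm above the table, straight behind the handle (240 mm from it, level with it when shut). The axis runs along the case's y.
- latch (a joint): Angle (rad) of the quarter-turn cam latch, turned clockwise seen from above to release. 0 = locked: the brass tongue points at the hinge and lies over the lid's front edge, which blocks the lid. From about 1.15 the tongue clears the lid; stop at 1.6 (tongue along the front, to -y). Stays where left; turning it takes about 0.06 N m.
- latch_knob (a point): Grip point of the latch's red bar knob, on its vertical axis 106 mm above the table, on the post at the right of the case's front (case x = -122, y = -100 mm). The bar is 44 mm long along this point's x (the tongue's direction), 13 mm thick along its y, from 15 mm below this point to 15 mm above.
- torch1: Hand torch with a yellow round barrel, 24 mm thick and 84 mm long, between two hexagonal ends 32 mm across flats: aluminium lens end (x = 42 to 68 mm) and black tail (x = -62 to -42 mm). Origin: middle of the barrel, on its axis; x along the axis to the lens. About 0.12 kg. Lies on the table with its axis 16 mm up; may be absent.
- torch2: Hand torch with a blue round barrel, 24 mm thick and 84 mm long, between two hexagonal ends 32 mm across flats: aluminium lens end (x = 42 to 68 mm) and black tail (x = -62 to -42 mm). Origin: middle of the barrel, on its axis; x along the axis to the lens. About 0.12 kg. Lies on the table with its axis 16 mm up; may be absent.
- torch3: Hand torch with a red round barrel, 24 mm thick and 84 mm long, between two hexagonal ends 32 mm across flats: aluminium lens end (x = 42 to 68 mm) and black tail (x = -62 to -42 mm). Origin: middle of the barrel, on its axis; x along the axis to the lens. About 0.12 kg. Lies on the table with its axis 16 mm up; may be absent.
- torch4: Hand torch with a green round barrel, 24 mm thick and 84 mm long, between two hexagonal ends 32 mm across flats: aluminium lens end (x = 42 to 68 mm) and black tail (x = -62 to -42 mm). Origin: middle of the barrel, on its axis; x along the axis to the lens. About 0.12 kg. Lies on the table with its axis 16 mm up; may be absent.
- mug: Bystander: blue ceramic mug, 76 mm wide, 90 mm tall. Origin at its underside's centre. Leave it alone.
- jar: Bystander: glass jar with a red cap, 64 mm wide, 85 mm tall. Origin at its underside's centre. Leave it alone.
- tin: Bystander: flat yellow tin, 84 mm across, 24 mm tall. Origin at its underside's centre. Leave it alone.
- screwdriver: Bystander: orange-handled screwdriver, 160 mm, lying flat. Leave it alone.
- loupe: Bystander: black eye loupe, a cone 34 mm across and 30 mm tall. Origin at its underside's centre. Leave it alone.
- carton: Bystander: small cardboard carton 60 x 90 x 45 mm. Origin at its underside's centre. Leave it alone.
There are look-alikes about, which are no part of the job. What is shaped like the torch4 but pink or turquoise is not meant.

How it is judged:
On the way, in this order (a step that is already met when the one before it is completed fails the run):
1. the latch is turned to release, with the lid still shut (value of joint latch above 1.2 rad and value of joint lid below 0.05 rad), for 0.2 s.
2. the lid stands open (value of joint lid above 1.25 rad), for 0.2 s.
3. every torch present rests settled in a groove, released, with the lid open ((y of torch1 in the frame of case between -0.097 and -0.089 m or y of torch1 in the frame of case between -0.035 and -0.027 m or y of torch1 in the frame of case between 0.027 and 0.035 m or y of torch1 in the frame of case between 0.089 and 0.097 m) and z of torch1 in the frame of case between 0.034 and 0.042 m and x of torch1 in the frame of case between -0.018 and 0.018 m and angle between the x axis of each of torch1, torch2, torch3, torch4 and the x axis of case, either way round below 0.07 rad and linear speed of each of torch1, torch2, torch3, torch4 below 0.03 m/s and contact force between each of torch1, torch2, torch3, torch4 and the fingers below 0.05 N and (y of torch2 in the frame of case between -0.097 and -0.089 m or y of torch2 in the frame of case between -0.035 and -0.027 m or y of torch2 in the frame of case between 0.027 and 0.035 m or y of torch2 in the frame of case between 0.089 and 0.097 m) and z of torch2 in the frame of case between 0.034 and 0.042 m and x of torch2 in the frame of case between -0.018 and 0.018 m and (y of torch3 in the frame of case between -0.097 and -0.089 m or y of torch3 in the frame of case between -0.035 and -0.027 m or y of torch3 in the frame of case between 0.027 and 0.035 m or y of torch3 in the frame of case between 0.089 and 0.097 m) and z of torch3 in the frame of case between 0.034 and 0.042 m and x of torch3 in the frame of case between -0.018 and 0.018 m and (y of torch4 in the frame of case between -0.097 and -0.089 m or y of torch4 in the frame of case between -0.035 and -0.027 m or y of torch4 in the frame of case between 0.027 and 0.035 m or y of torch4 in the frame of case between 0.089 and 0.097 m) and z of torch4 in the frame of case between 0.034 and 0.042 m and x of torch4 in the frame of case between -0.018 and 0.018 m and value of joint lid above 1 rad), for 0.3 s.
4. the lid is shut again (value of joint lid below 0.035 rad), for 0.2 s.
5. the latch is locked again with the lid shut (value of joint latch below 0.25 rad and value of joint lid below 0.035 rad), for 0.2 s.
At the end, for the whole second after the job is handed in: Every torch present lies at rest in a groove of its own (axis within 4 mm sideways and in height of the groove's point, within 18 mm along it and 0.07 rad of the groove's direction), the lid is shut (below 0.035 rad) and the latch locked (below 0.25 rad) (all of step 5 and (y of torch1 in the frame of case between -0.097 and -0.089 m or y of torch1 in the frame of case between -0.035 and -0.027 m or y of torch1 in the frame of case between 0.027 and 0.035 m or y of torch1 in the frame of case between 0.089 and 0.097 m) and z of torch1 in the frame of case between 0.034 and 0.042 m and x of torch1 in the frame of case between -0.018 and 0.018 m and angle between the x axis of each of torch1, torch2, torch3, torch4 and the x axis of case, either way round below 0.07 rad and linear speed of each of torch1, torch2, torch3, torch4 below 0.03 m/s and contact force between each of torch1, torch2, torch3, torch4 and the fingers below 0.05 N and (y of torch2 in the frame of case between -0.097 and -0.089 m or y of torch2 in the frame of case between -0.035 and -0.027 m or y of torch2 in the frame of case between 0.027 and 0.035 m or y of torch2 in the frame of case between 0.089 and 0.097 m) and z of torch2 in the frame of case between 0.034 and 0.042 m and x of torch2 in the frame of case between -0.018 and 0.018 m and (y of torch3 in the frame of case between -0.097 and -0.089 m or y of torch3 in the frame of case between -0.035 and -0.027 m or y of torch3 in the frame of case between 0.027 and 0.035 m or y of torch3 in the frame of case between 0.089 and 0.097 m) and z of torch3 in the frame of case between 0.034 and 0.042 m and x of torch3 in the frame of case between -0.018 and 0.018 m and (y of torch4 in the frame of case between -0.097 and -0.089 m or y of torch4 in the frame of case between -0.035 and -0.027 m or y of torch4 in the frame of case between 0.027 and 0.035 m or y of torch4 in the frame of case between 0.089 and 0.097 m) and z of torch4 in the frame of case between 0.034 and 0.042 m and x of torch4 in the frame of case between -0.018 and 0.018 m); the robot touches nothing.
It fails at once if a bystander is moved more than 60 mm (distance of any of mug, jar, tin, screwdriver, loupe, carton from where it was at the start of the episode above 0.06 m).
Of torch1, torch2, torch3, torch4 only 2 to 4 are there at a start; the rules pass over those that are not, and their reading is None.
At some moment in a run one of torch1, torch2, torch3, torch4 may be knocked a few centimetres aside while the robot is not near it.
Once in a run the grip may slacken for a moment while it holds something.
It also fails if it takes over 210 s, if anything falls off the work surface, if the arm or the gripper's body presses on something with over 40 N, if the wrist force passes 120 N, or if a joint passes its speed limit or range.

### The arm

A 6-joint arm with a two-finger parallel gripper is mounted at the origin on the work surface. World frame = base frame: x ahead of the robot, y to its left, z up, the work surface at z = 0. Lengths are in m, angles in rad, forces in N, time in s.
With the tool pointing down it reaches from about 0.35 to 0.975 m from the base axis. Payload 4.9 kg.
Tool frame: the origin (TCP) lies at the very end of the fingers, on their centre line; the grasp point (between the pads) lies 19 mm behind it (r.tcp_to_grasp is the z of the grasp point in the tool frame, in m); z points along the fingers, y is the line along which they close (so a half turn about z gives the same grasp; the last joint's range is limited). The gripper opens to 85 mm and grips with 20 to 120 N. Pads are 22 mm wide; open, the fingers measure 114 mm over their backs; the gripper's body (76 mm by 85 mm) begins 54 mm behind the grasp point. The pads swing forward as they close: fully open they stand 13 mm farther back than shut.
Start: joints at [1.037, 0.053, 1.613, -0, 1.476, -0.119], TCP at [0.252, 0.572, 0.231] pointing down, gripper open.
Joint ranges: [-3.01, 3.01], [-1.01, 2.22], [0.06, 2.58], [-1.02, 4.17], [0.09, 2.62], [-3.14, 3.14]. Speed limits (rad/s): [2.57, 2.57, 3.14, 3.14, 3.14, 3.14].

### API

Orientations are given as [roll, pitch, yaw] about the fixed x, y, z axes, in that order (R = Rz(yaw) Ry(pitch) Rx(roll)).
In Python, from workcell import r gives the robot as it stands. The module is installed in compiled form; this text tells all that it offers.
- The arm moves only by the tool servo_tool, never from a script. Its argument "deltas" is one flat list of numbers, 6 for each row, row after row: the shift along the world's x, y, z each as a share of 0.02 m, from -1 to 1, then the turn, a rotation vector about the world's x, y, z each as a share of pi/2 rad, from -1 to 1. In form: [x, y, z, rx, ry, rz, x, y, z, rx, ry, rz, ...]. A call has exactly 10 rows; each row shifts and turns the commanded pose from where the row before left it; what a row does not reach is not made up. A row lasts 1/10 s, in which the tool goes at most 50 mm and 8.59 degrees, less where a joint would pass 70% of its speed; a pose out of reach is approached as far as the arm can. A call with a number of a shift or a turn outside -1 to 1 is refused whole. A call with a gripper value outside its range is refused whole. "grip" is the opening, from -1 (shut) to 1 (fully open), so that 0 is half open, set as the call begins (left out, the last holds). The fingers move at their own pace and stop on an object; "force" is the grip in N (left out, the last holds). Time passes only in rows, so rows that do not move let the fingers close, or fill a call up. It gives the time, the measured TCP pose, the force, the opening and the grip force at its end, in the units of the state.
- r.observe(): the state, without advancing time (a new reading comes with each control period).
- r.read_camera(name): name is "side" or "top" or "wrist"; returns the picture (384x512x3 uint8, red, green, blue); there is no depth.
- r.camera_params(name): a dict with "fx", "fy", "cx", "cy" (pixels), "rvec" (rotation vector, rad) and "tvec" (3), from world to camera coordinates, as OpenCV has them. Camera axes: x right, y down, z forward; pixel columns grow to the right and rows downward; lengths in m; the calibration is good to about 2 mm. The wrist camera is an equidistant fisheye: a pixel r from the principal point sees the ray r / f radians off the axis. A picture is of the moment at which its call begins: read the wrist's pose just before it. camera_params takes no time and is no camera call; for the wrist camera it gives the pose at the moment of the call.
- r.finish_job(): hands the job in; it is judged then, once.
The state is a dict: "clock": time; "joint_pos": joint angles; "joint_velocities": joint speeds; "effort": joint torques, N m; "ee_pos": TCP position; "orientation": TCP orientation; "ft_force": force on the tool from outside, world axes, zero at the start; "moment": the same for the moment, N m; "gripper_width": finger opening in m; "grasp_force": force on a finger pad.
Only numpy, scipy, OpenCV 4.12 (cv2) and the standard library are available. Lean on these libraries where they do the work, as an engineer would, in place of code of your own. Each camera call takes 0.05 s, during which the arm holds its last target. There are 200 camera calls.

## Working session

There is one attempt and no reset: what is moved stays moved. The work goes in short steps, Python scripts to look and compute and a tool call to move; the robot and the scene stay as the last step left them, time stands still between calls to the robot, and variables do not carry over. Pictures are saved under pics/ and viewed, at most 17 in all, crops included, and the job is handed in when it is done.

Besides the shell and the picture viewer there is one more tool, called after "Emit:" by a JSON object that holds its "method" and its "body". servo_tool: Moves the arm, as the interface text tells. Its arguments: {"type":"object","properties":{"deltas":{"type":"array","items":{"type":"number"}},"grip":{"type":"number"},"force":{"type":"number"}},"required":["deltas"]}

```bash
mkdir -p pics
cat > h.py <<'E'
import numpy as np, cv2
from workcell import r
def snap(n,tag):
    p=r.camera_params(n); im=r.read_camera(n)
    cv2.imwrite(f'pics/{tag}.png',im[:,:,::-1]); np.save(f'pics/{tag}.npy',p,allow_pickle=True); return im,p
def ray(p,u,v,fish=False):
    R=cv2.Rodrigues(np.array(p['rvec'],float))[0]; t=np.array(p['tvec'],float)
    x=(u-p['cx'])/p['fx']; y=(v-p['cy'])/p['fy']
    if fish:
        th=np.hypot(x,y); s=np.sin(th)/th if th>1e-9 else 1; d=np.array([x*s,y*s,np.cos(th)])
    else: d=np.array([x,y,1.])
    return -R.T@t, R.T@d
def plane(p,u,v,z,fish=False):
    c,d=ray(p,u,v,fish); return c+d*(z-c[2])/d[2]
def proj(p,X):
    return cv2.projectPoints(np.array(X,float).reshape(-1,3),np.array(p['rvec'],float),np.array(p['tvec'],float),np.array([[p['fx'],0,p['cx']],[0,p['fy'],p['cy']],[0,0,1]]),None)[0].reshape(-1,2)
E
python3 - <<'E'
from h import *
for n in ('top','side'):
    im,p=snap(n,n+'0'); cv2.imwrite(f'pics/{n}0b.png',cv2.resize(im[:,:,::-1],(800,600),interpolation=cv2.INTER_CUBIC)); print(n,p)
print(r.observe(), r.tcp_to_grasp)
E
```

```text
top {'fx': 492.3478411130705, 'fy': 492.3478411130705, 'cx': 256.87909453639213, 'cy': 193.0302621278662, 'rvec': array([ 2.15288549, -2.17288795,  0.12179004]), 'tvec': array([0.01712364, 0.4820753 , 1.71817007])}
side {'fx': 376.0159958872448, 'fy': 376.0159958872448, 'cx': 249.24411816708906, 'cy': 187.5835416249405, 'rvec': array([ 2.2778675 , -0.49707094,  0.21190857]), 'tvec': array([-0.41753698,  0.20845047,  0.98757404])}
{'clock': 0.1, 'joint_pos': array([ 1.03699428e+00,  5.32856559e-02,  1.61422331e+00,  1.50002772e-05,
        1.47599032e+00, -1.18997745e-01]), 'joint_velocities': array([-5.30020602e-04, -2.35136218e-03, -2.43532410e-03,  8.55262566e-05,
        9.44505645e-04,  1.35306604e-03]), 'effort': array([-1.22330657e-04, -3.94902420e+01, -3.71364677e+01, -1.28550810e-04,
        3.94439703e-03, -1.96825852e-05]), 'ee_pos': array([0.2515745 , 0.57148888, 0.23014938]), 'orientation': array([-3.13970128e+00, -2.41173707e-04,  2.72678669e+00]), 'ft_force': array([0.6690041 , 0.23494194, 0.38049614]), 'moment': array([-0.01285757, -0.02743605, -0.03252012]), 'grasp_force': 0.0, 'gripper_width': 0.08534535160428852} -0.0187
```

View pics/top0b.png

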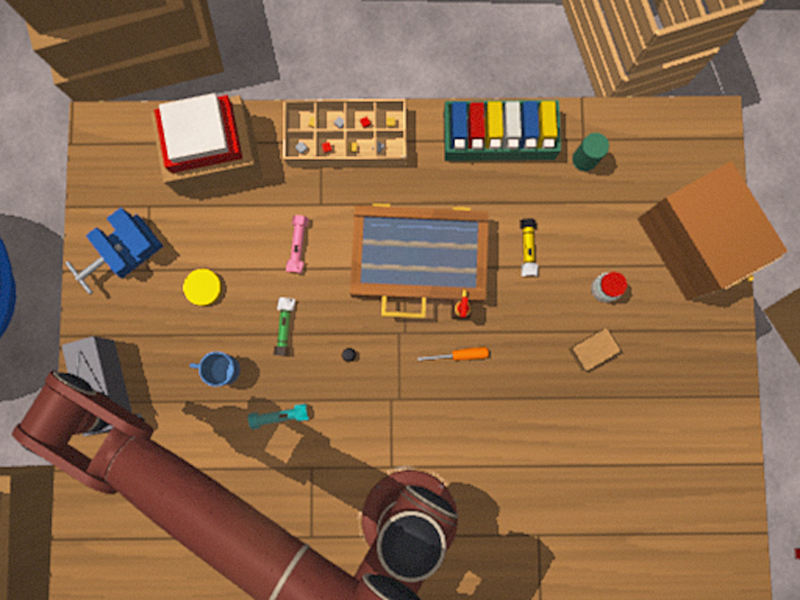

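View pics/side0b.png

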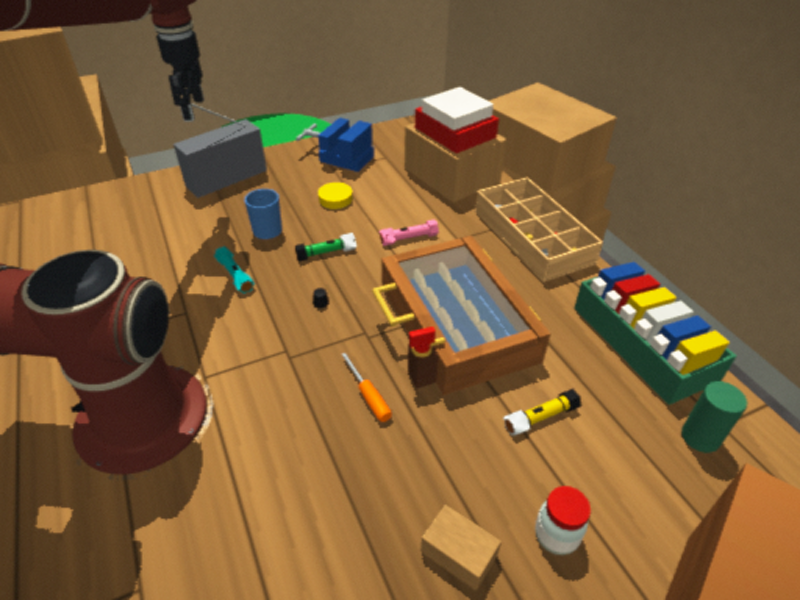

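```bash
cat >> h.py <<'E'
def hsvmask(im,lo,hi,box=None):
    h=cv2.cvtColor(im,cv2.COLOR_RGB2HSV); m=cv2.inRange(h,np.array(lo),np.array(hi))
    if box: k=np.zeros_like(m); x0,y0,x1,y1=box; k[y0:y1,x0:x1]=255; m&=k
    return m
def big(m):
    c=cv2.findContours(m,cv2.RETR_EXTERNAL,cv2.CHAIN_APPROX_NONE)[0]; return max(c,key=cv2.contourArea)
E
python3 - <<'E'
from h import *
im=cv2.imread('pics/top0.png')[:,:,::-1].copy(); p=np.load('pics/top0.npy',allow_pickle=True).item()
cr=[cv2.resize(im[y:y+64,x:x+64],(300,300),interpolation=cv2.INTER_CUBIC) for x,y in((306,126),(150,176),(158,125),(150,235))]
cr.append(cv2.resize(im[125:210,220:320],(800-600,300)) )
a=np.hstack([cr[0],cr[1]]); b=np.hstack([cr[2],cr[3]]);cv2.imwrite('pics/crop1.png',np.vstack([a,b])[:,:,::-1])
cv2.imwrite('pics/crop2.png',cv2.resize(im[125:210,215:325],(770,595),interpolation=cv2.INTER_CUBIC)[:,:,::-1])
for nm,lo,hi,box,z in (('yel',(24,150,120),(34,255,255),(325,135,350,180),.016),('green',(45,120,60),(75,255,255),(165,180,200,235),.016),('glass',(95,40,60),(125,255,255),(220,130,320,190),.0775),('knob',(0,200,100),(6,255,255),(280,180,310,210),.121),('brass',(20,130,150),(30,255,255),(235,188,280,210),.0655)):
    m=hsvmask(im,lo,hi,box); c=big(m); (cx,cy),s,an=cv2.minAreaRect(c); bx=cv2.boxPoints(((cx,cy),s,an))
    print(nm,(m>0).sum(),np.round([cx,cy,*s],1)); print(np.round([plane(p,*q,z)[:2] for q in [(cx,cy),*bx]],3).tolist())
E
```

```text
yel 134 [338. 156.  22.   6.]
[[0.615, -0.28], [0.655, -0.271], [0.655, -0.292], [0.575, -0.29], [0.575, -0.269]]
green 97 [181.2 208.1   5.8  18.4]
[[0.432, 0.282], [0.401, 0.296], [0.466, 0.29], [0.464, 0.269], [0.398, 0.275]]
glass 2359 [268.5 146.9  71.5  14.4]
[[0.638, -0.029], [0.618, 0.096], [0.669, 0.094], [0.657, -0.155], [0.606, -0.152]]
knob 56 [296.  196.    5.7  12.6]
[[0.46, -0.118], [0.443, -0.102], [0.484, -0.116], [0.477, -0.134], [0.437, -0.12]]
brass 121 [257.5 196.1  27.6  13. ]
[[0.467, 0.011], [0.447, 0.06], [0.493, 0.057], [0.487, -0.038], [0.442, -0.036]]
```

View pics/crop1.png

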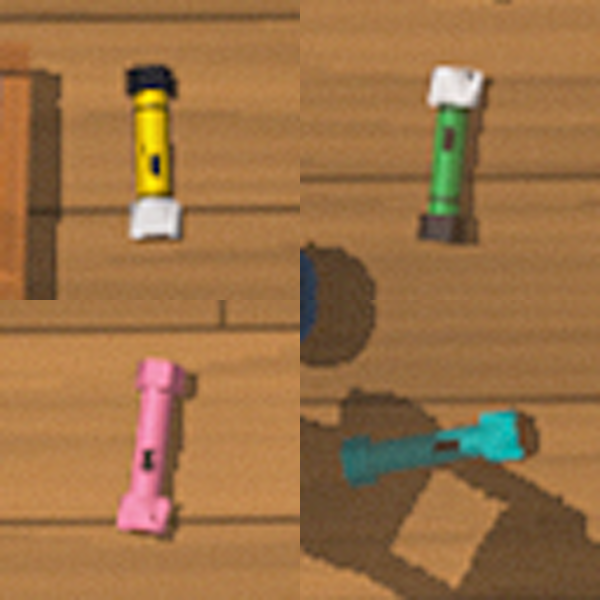

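View pics/crop2.png

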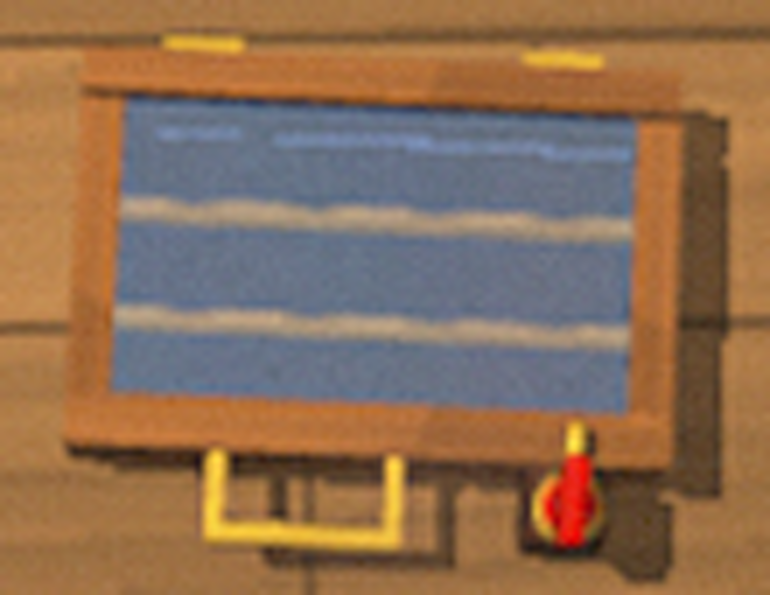

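Run:
```python
from h import *
p=np.load('pics/top0.npy',allow_pickle=True).item()
P=lambda u,v,z: plane(p,215+u/7,125+v/7,z)[:2].round(4)
for n,L,z in (('glass',[(122,97),(638,118),(628,412),(110,390)],.0775),('lidfront',[(68,440),(668,465)],.0775),('handle',[(205,530),(402,540)],.0715),('hinges',[(205,44),(563,60)],.07),('tongue/knob',[(578,462),(570,545)],.121)):
    Q=np.array([P(*a,z) for a in L]); d=Q[0]-Q[1]; print(n,Q.tolist(),'mean',Q.mean(0).round(4),'ang01',np.degrees(np.arctan2(d[1],d[0])).round(2))
```

```text
glass [[0.6674, 0.0962], [0.6543, -0.1606], [0.5068, -0.1526], [0.5201, 0.1026]] mean [ 0.5872 -0.0286] ang01 87.08
lidfront [[0.4955, 0.1234], [0.4803, -0.1718]] mean [ 0.4879 -0.0242] ang01 87.05
handle [[0.4509, 0.0563], [0.4451, -0.0407]] mean [0.448  0.0078] ang01 86.58
hinges [[0.6958, 0.0548], [0.6859, -0.1244]] mean [ 0.6908 -0.0348] ang01 86.84
tongue/knob [[0.4772, -0.1239], [0.4373, -0.1194]] mean [ 0.4572 -0.1216] ang01 -6.43
```

Emit:
{"method": "servo_tool", "body": {"deltas": [0.26, -0.868, -0.088, 0, 0, 0.0058, 0.26, -0.868, -0.088, 0, 0, 0.0058, 0.26, -0.868, -0.088, 0, 0, 0.0058, 0.26, -0.868, -0.088, 0, 0, 0.0058, 0.26, -0.868, -0.088, 0, 0, 0.0058, 0.26, -0.868, -0.088, 0, 0, 0.0058, 0.26, -0.868, -0.088, 0, 0, 0.0058, 0.26, -0.868, -0.088, 0, 0, 0.0058, 0.26, -0.868, -0.088, 0, 0, 0.0058, 0.26, -0.868, -0.088, 0, 0, 0.0058], "grip": 0, "force": 40}}

```text
clock: 1.1
ee_pos: [0.3037, 0.3974, 0.2131]
orientation: [-3.141, -0.0, 2.818]
ft_force: [-0.5, -1.1, 1.2]
gripper_width: 0.0427
grasp_force: 0.0
```

Emit:
{"method": "servo_tool", "body": {"deltas": [0.26, -0.868, -0.088, 0, 0, 0.0058, 0.26, -0.868, -0.088, 0, 0, 0.0058, 0.26, -0.868, -0.088, 0, 0, 0.0058, 0.26, -0.868, -0.088, 0, 0, 0.0058, 0.26, -0.868, -0.088, 0, 0, 0.0058, 0.26, -0.868, -0.088, 0, 0, 0.0058, 0.26, -0.868, -0.088, 0, 0, 0.0058, 0.26, -0.868, -0.088, 0, 0, 0.0058, 0.26, -0.868, -0.088, 0, 0, 0.0058, 0.26, -0.868, -0.088, 0, 0, 0.0058]}}

```text
clock: 2.1
ee_pos: [0.3557, 0.224, 0.1955]
orientation: [-3.141, -0.001, 2.909]
ft_force: [-0.3, -0.1, -0.2]
gripper_width: 0.0427
grasp_force: 0.0
```

Emit:
{"method": "servo_tool", "body": {"deltas": [0.26, -0.868, -0.088, 0, 0, 0.0058, 0.26, -0.868, -0.088, 0, 0, 0.0058, 0.26, -0.868, -0.088, 0, 0, 0.0058, 0.26, -0.868, -0.088, 0, 0, 0.0058, 0.26, -0.868, -0.088, 0, 0, 0.0058, 0.26, -0.868, -0.088, 0, 0, 0.0058, 0.26, -0.868, -0.088, 0, 0, 0.0058, 0.26, -0.868, -0.088, 0, 0, 0.0058, 0.26, -0.868, -0.088, 0, 0, 0.0058, 0.26, -0.868, -0.088, 0, 0, 0.0058]}}

```text
clock: 3.1
ee_pos: [0.4077, 0.0505, 0.178]
orientation: [-3.142, -0.001, 3.0]
ft_force: [0.2, -0.5, -0.0]
gripper_width: 0.043
grasp_force: 0.0
```

Emit:
{"method": "servo_tool", "body": {"deltas": [0.26, -0.868, -0.088, 0, 0, 0.0058, 0.26, -0.868, -0.088, 0, 0, 0.0058, 0.26, -0.868, -0.088, 0, 0, 0.0058, 0.26, -0.868, -0.088, 0, 0, 0.0058, 0.26, -0.868, -0.088, 0, 0, 0.0058, 0.26, -0.868, -0.088, 0, 0, 0.0058, 0.26, -0.868, -0.088, 0, 0, 0.0058, 0.26, -0.868, -0.088, 0, 0, 0.0058, 0.26, -0.868, -0.088, 0, 0, 0.0058, 0, 0, 0, 0, 0, 0]}}

```text
clock: 4.1
ee_pos: [0.4545, -0.1063, 0.162]
orientation: [3.142, -0.001, 3.08]
ft_force: [0.5, 0.7, -0.2]
gripper_width: 0.0427
grasp_force: 0.0
```

Run:
```python
from h import *
o=r.observe(); print(o['ee_pos'],o['orientation'])
im,p=snap('wrist','w1'); print(p); cv2.imwrite('pics/w1b.png',cv2.resize(im[:,:,::-1],(800,600),interpolation=cv2.INTER_CUBIC))
```

```text
[ 0.45454144 -0.10628946  0.16203543] [ 3.14157908e+00 -1.17277125e-03  3.07997353e+00]
{'fx': 297.3186396354542, 'fy': 297.3186396354542, 'cx': 257.0890372442699, 'cy': 192.13616195638315, 'rvec': array([-2.10576581, -1.98104071, -0.31899798]), 'tvec': array([ 0.07694122, -0.45552051,  0.17009907])}
```

View pics/w1b.png

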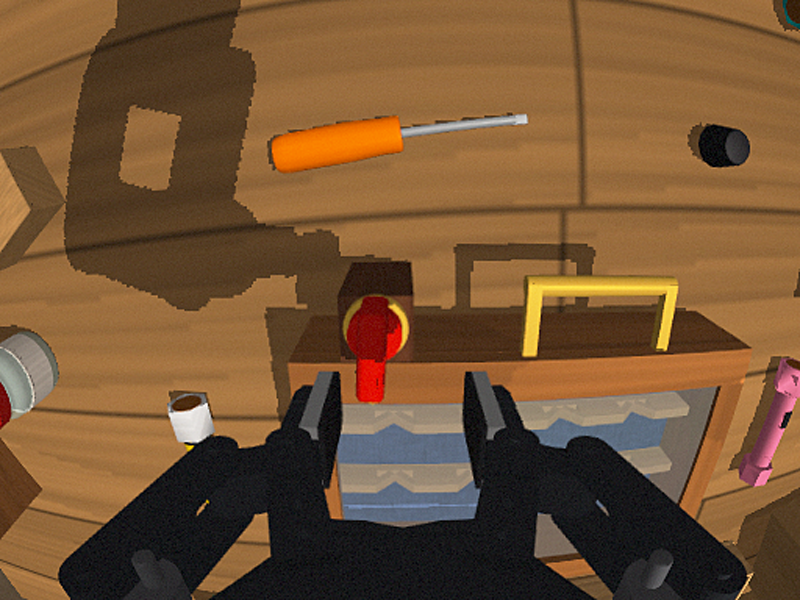

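Run:
```python
from h import *
p=np.load('pics/w1.npy',allow_pickle=True).item(); print(ray(p,0,0,True)[0])
P=lambda u,v,z: plane(p,u*.64,v*.64,z,True)[:2].round(4).tolist()
print('knob top ends',P(371,359,.121),P(375,297,.121),'bot end',P(370,400,.091),P(370,362,.121))
print('handle',[P(u,v,.0715) for u,v in((527,285),(676,288))],[P(u,v,.0655) for u,v in((533,292),(672,292))])
print('lid front corners',[P(u,v,.0775) for u,v in((303,346),(700,346))])
print('case front corners',[P(u,v,.0655) for u,v in((290,362),(750,347))])
im=cv2.imread('pics/w1.png')[:,:,::-1].copy()
m=hsvmask(im,(0,180,60),(8,255,255),(210,180,270,265)); x,y,w,h=cv2.boundingRect(m); print(x,y,w,h)
for yy in range(y,y+h,6):
    xs=np.where(m[yy])[0]; print(yy,xs.min(),xs.max(),im[yy,xs].mean(0).round())
```

```text
[ 0.37352872 -0.09977392  0.30475242]
knob top ends [0.4605, -0.1187] [0.4322, -0.1146] bot end [0.4989, -0.1244] [0.462, -0.1192]
handle [[0.4462, -0.037], [0.4529, 0.0586]] [[0.4523, -0.0318], [0.4574, 0.0599]]
lid front corners [[0.4715, -0.1596], [0.4902, 0.0801]]
case front corners [[0.4865, -0.1721], [0.5023, 0.1385]]
222 190 38 68
190 233 245 [103.  12.   5.]
196 231 246 [102.  14.   8.]
202 227 254 [117.  11.   5.]
208 225 255 [129.  14.   8.]
214 222 256 [156.  14.   7.]
220 223 255 [153.  12.   5.]
226 228 253 [151.  13.   5.]
232 228 246 [207.  16.   4.]
238 228 246 [210.  16.   3.]
244 228 245 [205.  15.   4.]
250 228 245 [213.  16.   4.]
256 229 244 [209.  15.   7.]
```

Run:
```python
from h import *
p=np.load('pics/w1.npy',allow_pickle=True).item()
for q in ((236.7,258),(237.2,229.5)): print(plane(p,*q,.121,True).round(4))
```

```text
[ 0.483  -0.1212  0.121 ]
[ 0.4603 -0.1188  0.121 ]
```

Emit:
{"method": "servo_tool", "body": {"deltas": [0.15, -0.37, 0, 0, 0, 0.003, 0.15, -0.37, 0, 0, 0, 0.003, 0, 0, -0.5, 0, 0, 0, 0, 0, -0.5, 0, 0, 0, 0, 0, -0.5, 0, 0, 0, 0, 0, -0.5, 0, 0, 0, 0, 0, -0.5, 0, 0, 0, 0, 0, -0.5, 0, 0, 0, 0, 0, -0.5, 0, 0, 0, 0, 0, 0, 0, 0, 0]}}

```text
clock: 5.15
ee_pos: [0.4595, -0.1193, 0.0906]
orientation: [3.14, -0.003, 3.092]
ft_force: [-0.1, 0.7, -0.2]
gripper_width: 0.0423
grasp_force: 0.0
```

Emit:
{"method": "servo_tool", "body": {"deltas": [0, 0, 0, 0, 0, 0, 0, 0, 0, 0, 0, 0, 0, 0, 0, 0, 0, 0, 0, 0, 0, 0, 0, 0, 0, 0, 0, 0, 0, 0, 0, 0, 0, 0, 0, 0, 0, 0, 0, 0, 0, 0, 0, 0, 0, 0, 0, 0, 0, 0, 0, 0, 0, 0, 0, 0, 0, 0, 0, 0], "grip": -1, "force": 40}}

```text
clock: 6.15
ee_pos: [0.4612, -0.1205, 0.0934]
orientation: [-3.14, 0.001, 3.092]
ft_force: [0.7, -5.0, 2.8]
gripper_width: 0.0123
grasp_force: 43.9
```

Emit:
{"method": "servo_tool", "body": {"deltas": [0, 0, 0, 0, 0, -0.06, 0, 0, 0, 0, 0, -0.06, 0, 0, 0, 0, 0, -0.06, 0, 0, 0, 0, 0, -0.06, 0, 0, 0, 0, 0, -0.06, 0, 0, 0, 0, 0, -0.06, 0, 0, 0, 0, 0, -0.06, 0, 0, 0, 0, 0, -0.06, 0, 0, 0, 0, 0, 0, 0, 0, 0, 0, 0, 0]}}

```text
clock: 7.15
ee_pos: [0.4614, -0.1201, 0.0934]
orientation: [3.141, 0.002, 2.339]
ft_force: [1.6, -4.4, 3.1]
gripper_width: 0.0121
grasp_force: 44.0
```

Emit:
{"method": "servo_tool", "body": {"deltas": [0, 0, 0, 0, 0, -0.06, 0, 0, 0, 0, 0, -0.06, 0, 0, 0, 0, 0, -0.06, 0, 0, 0, 0, 0, -0.06, 0, 0, 0, 0, 0, -0.06, 0, 0, 0, 0, 0, -0.06, 0, 0, 0, 0, 0, -0.06, 0, 0, 0, 0, 0, -0.05, 0, 0, 0, 0, 0, 0, 0, 0, 0, 0, 0, 0]}}

```text
clock: 8.15
ee_pos: [0.4618, -0.12, 0.0934]
orientation: [3.139, 0.0, 1.602]
ft_force: [3.5, -3.6, 3.2]
gripper_width: 0.0124
grasp_force: 44.0
```

Emit:
{"method": "servo_tool", "body": {"deltas": [0, 0, 0, 0, 0, 0, 0, 0, 0, 0, 0, 0, 0, 0, 0, 0, 0, 0, 0, 0, 0, 0, 0, 0, 0, 0, 0, 0, 0, 0, 0, 0, 0, 0, 0, 0, 0, 0, 0.5, 0, 0, 0, 0, 0, 0.5, 0, 0, 0, 0, 0, 1, 0, 0, 0, 0, 0, 1, 0, 0, 0], "grip": -0.1}}

```text
clock: 9.15
ee_pos: [0.4608, -0.1199, 0.1542]
orientation: [3.141, 0.0, 1.599]
ft_force: [0.4, -1.0, 0.8]
gripper_width: 0.0382
grasp_force: 0.0
```

Emit:
{"method": "servo_tool", "body": {"deltas": [-0.08, 0.81, 0, 0, 0, -0.007, -0.08, 0.81, 0, 0, 0, -0.007, -0.08, 0.81, 0, 0, 0, -0.007, -0.08, 0.81, 0, 0, 0, -0.007, -0.08, 0.81, 0, 0, 0, -0.007, -0.08, 0.81, 0, 0, 0, -0.007, -0.08, 0.81, 0, 0, 0, -0.007, -0.08, 0.81, 0, 0, 0, -0.004, 0, 0, 0, 0, 0, 0, 0, 0, 0, 0, 0, 0], "grip": -0.35}}

```text
clock: 10.15
ee_pos: [0.4483, 0.0096, 0.1536]
orientation: [3.14, 0.001, 1.517]
ft_force: [-1.6, -0.1, -0.6]
gripper_width: 0.0278
grasp_force: 0.0
```

Run:
```python
from h import *
o=r.observe(); print(o['ee_pos'],o['orientation'],o['joint_pos'])
im,p=snap('wrist','w2'); im2,p2=snap('top','t2'); 
a=cv2.resize(im[:,:,::-1],(720,540))
a=np.hstack([cv2.resize(im,(440,330)),cv2.resize(im2[120:220,210:330],(360,330))]); cv2.imwrite('pics/w2b.png',a[:,:,::-1])
```

```text
[0.44826672 0.00959814 0.15359918] [3.14014250e+00 5.61170310e-04 1.51695816e+00] [-1.44574763e-01 -3.33399401e-01  2.09188754e+00 -4.35224850e-04
  1.38160949e+00 -9.06554761e-02]
```

View pics/w2b.png

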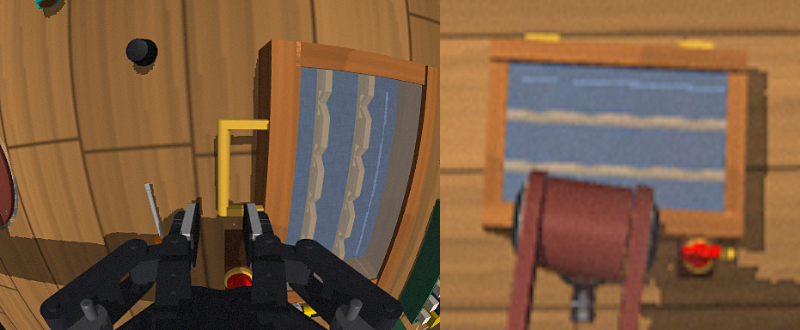

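Run:
```python
from h import *
p=np.load('pics/w2.npy',allow_pickle=True).item()
im=cv2.imread('pics/w2.png')[:,:,::-1].copy()
m=hsvmask(im,(20,110,90),(32,255,255),(240,130,320,262)); ys,xs=np.where(m); print(len(xs),xs.min(),xs.max(),ys.min(),ys.max())
for v in (160,180,200,220,235):
    x=np.where(m[v])[0]; print(v,x.min(),x.max(),plane(p,x.min(),v,.0655,True).round(4),plane(p,x.max(),v,.0655,True).round(4))
print(plane(p,264,ys.min(),.0655,True),plane(p,264,ys.max(),.0655,True))
a=1.5517-3.1416/2
C=[.4495,.0095]; 
th=np.linspace(0,1.57,31); ex=np.array([np.cos(-.052),np.sin(-.052)])
q=np.column_stack([.24*(1-np.cos(th))[:,None]*ex,.24*np.sin(th)]); d=np.diff(q,axis=0)/.02
print(np.round(d,2).tolist())
```

```text
2318 253 312 138 251
160 253 267 [0.4467 0.0423 0.0655] [0.4577 0.0417 0.0655]
180 254 267 [0.4465 0.0258 0.0655] [0.457  0.0252 0.0655]
200 254 266 [0.4456 0.0086 0.0655] [0.4555 0.0081 0.0655]
220 253 266 [ 0.4437 -0.0093  0.0655] [ 0.4547 -0.0099  0.0655]
235 254 266 [ 0.4437 -0.0236  0.0655] [ 0.4541 -0.0242  0.0655]
[0.45621785 0.05946642 0.0655    ] [ 0.45166604 -0.04007585  0.0655    ]
[[0.02, -0.0, 0.63], [0.05, -0.0, 0.63], [0.08, -0.0, 0.62], [0.11, -0.01, 0.62], [0.15, -0.01, 0.61], [0.18, -0.01, 0.6], [0.21, -0.01, 0.59], [0.24, -0.01, 0.58], [0.27, -0.01, 0.57], [0.3, -0.02, 0.55], [0.33, -0.02, 0.54], [0.36, -0.02, 0.52], [0.38, -0.02, 0.5], [0.41, -0.02, 0.48], [0.43, -0.02, 0.46], [0.45, -0.02, 0.43], [0.48, -0.02, 0.41], [0.5, -0.03, 0.38], [0.52, -0.03, 0.36], [0.53, -0.03, 0.33], [0.55, -0.03, 0.3], [0.57, -0.03, 0.27], [0.58, -0.03, 0.24], [0.59, -0.03, 0.21], [0.6, -0.03, 0.18], [0.61, -0.03, 0.15], [0.62, -0.03, 0.11], [0.62, -0.03, 0.08], [0.63, -0.03, 0.05], [0.63, -0.03, 0.02]]
```

Emit:
{"method": "servo_tool", "body": {"deltas": [0.12, 0, 0, 0, 0, 0, 0, 0, -0.6, 0, 0, 0, 0, 0, -0.6, 0, 0, 0, 0, 0, -0.6, 0, 0, 0, 0, 0, -0.6, 0, 0, 0, 0, 0, -0.6, 0, 0, 0, 0, 0, -0.6, 0, 0, 0, 0, 0, -0.6, 0, 0, 0, 0, 0, -0.5, 0, 0, 0, 0, 0, -0.3, 0, 0, 0]}}

```text
clock: 11.25
ee_pos: [0.4497, 0.0098, 0.0514]
orientation: [-3.14, -0.0, 1.516]
ft_force: [-0.2, -1.0, -0.0]
gripper_width: 0.0275
grasp_force: 0.0
```

Emit:
{"method": "servo_tool", "body": {"deltas": [0, 0, 0, 0, 0, 0, 0, 0, 0, 0, 0, 0, 0, 0, 0, 0, 0, 0, 0, 0, 0, 0, 0, 0, 0, 0, 0, 0, 0, 0, 0, 0, 0, 0, 0, 0, 0, 0, 0, 0, 0, 0, 0, 0, 0, 0, 0, 0, 0, 0, 0, 0, 0, 0, 0, 0, 0, 0, 0, 0], "grip": -1, "force": 40}}

```text
clock: 12.25
ee_pos: [0.4508, 0.0097, 0.053]
orientation: [3.14, -0.0, 1.516]
ft_force: [5.4, 1.1, -5.2]
gripper_width: 0.0106
grasp_force: 38.9
```

Emit:
{"method": "servo_tool", "body": {"deltas": [0.02, 0, 0.63, 0, 0, 0, 0.05, 0, 0.63, 0, 0, 0, 0.08, 0, 0.62, 0, 0, 0, 0.11, -0.01, 0.62, 0, 0, 0, 0.15, -0.01, 0.61, 0, 0, 0, 0.18, -0.01, 0.6, 0, 0, 0, 0.21, -0.01, 0.59, 0, 0, 0, 0.24, -0.01, 0.58, 0, 0, 0, 0.27, -0.01, 0.57, 0, 0, 0, 0.3, -0.02, 0.55, 0, 0, 0]}}

```text
clock: 13.25
ee_pos: [0.4814, 0.0081, 0.1721]
orientation: [-3.138, 0.0, 1.516]
ft_force: [1.2, -0.3, -6.9]
gripper_width: 0.0108
grasp_force: 38.8
```

Emit:
{"method": "servo_tool", "body": {"deltas": [0.33, -0.02, 0.54, 0, 0, 0, 0.36, -0.02, 0.52, 0, 0, 0, 0.38, -0.02, 0.5, 0, 0, 0, 0.41, -0.02, 0.48, 0, 0, 0, 0.43, -0.02, 0.46, 0, 0, 0, 0.45, -0.02, 0.43, 0, 0, 0, 0.48, -0.02, 0.41, 0, 0, 0, 0.5, -0.03, 0.38, 0, 0, 0, 0.52, -0.03, 0.36, 0, 0, 0, 0.53, -0.03, 0.33, 0, 0, 0]}}

```text
clock: 14.25
ee_pos: [0.5698, 0.0034, 0.2648]
orientation: [-3.139, 0.001, 1.516]
ft_force: [-9.6, -0.5, 5.9]
gripper_width: 0.0104
grasp_force: 39.0
```

Emit:
{"method": "servo_tool", "body": {"deltas": [0.55, -0.03, 0.3, 0, 0, 0, 0.57, -0.03, 0.27, 0, 0, 0, 0.58, -0.03, 0.24, 0, 0, 0, 0.59, -0.03, 0.21, 0, 0, 0, 0.6, -0.03, 0.18, 0, 0, 0, 0.61, -0.03, 0.15, 0, 0, 0, 0.62, -0.03, 0.11, 0, 0, 0, 0.62, -0.03, 0.08, 0, 0, 0, 0.6, -0.03, 0.05, 0, 0, 0, 0, 0, 0, 0, 0, 0]}}

```text
clock: 15.25
ee_pos: [0.6797, -0.0025, 0.2973]
orientation: [3.135, 0.001, 1.516]
ft_force: [0.9, -1.6, 5.1]
gripper_width: 0.0102
grasp_force: 40.9
```

Run:
```python
from h import *
o=r.observe(); print(o['ee_pos'],o['orientation'],o['joint_pos'])
im,p=snap('side','s3'); im2,p2=snap('top','t3')
a=np.hstack([cv2.resize(im,(400,300)),cv2.resize(im2,(400,300))]); cv2.imwrite('pics/s3b.png',a[:,:,::-1])
```

```text
[ 0.67973143 -0.00246024  0.29729817] [3.13499043e+00 9.11616403e-04 1.51565864e+00] [-1.12778283e-01  1.46120299e-01  1.40399008e+00 -5.29791947e-04
  1.58483850e+00 -5.76528097e-02]
```

View pics/s3b.png

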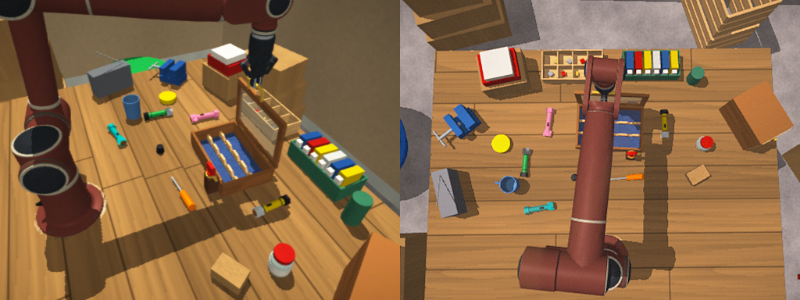

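Emit:
{"method": "servo_tool", "body": {"deltas": [0, 0, 0, 0, 0, 0, 0, 0, 0, 0, 0, 0, 0, 0, 0, 0, 0, 0, 0, 0, 0, 0, 0, 0, 0, 0, 0.5, 0, 0, 0, 0, 0, 0.8, 0, 0, 0, 0, 0, 0.9, 0, 0, 0, 0, 0, 0.9, 0, 0, 0, 0, 0, 0.9, 0, 0, 0, 0, 0, 0, 0, 0, 0], "grip": -0.35}}

```text
clock: 16.35
ee_pos: [0.6783, -0.002, 0.3783]
orientation: [3.134, 0.0, 1.516]
ft_force: [-0.7, -0.6, 1.0]
gripper_width: 0.0274
grasp_force: 0.0
```

Emit:
{"method": "servo_tool", "body": {"deltas": [-0.16, -0.7, 0, 0, 0, 0.05, -0.16, -0.7, 0, 0, 0, 0.05, -0.16, -0.7, 0, 0, 0, 0.05, -0.16, -0.7, 0, 0, 0, 0.05, -0.16, -0.7, 0, 0, 0, 0.05, -0.16, -0.7, 0, 0, 0, 0.05, -0.16, -0.7, 0, 0, 0, 0.05, -0.16, -0.7, 0, 0, 0, 0.05, -0.16, -0.7, 0, 0, 0, 0.05, -0.16, -0.7, 0, 0, 0, 0.05]}}

```text
clock: 17.35
ee_pos: [0.6448, -0.1424, 0.372]
orientation: [-3.141, -0.001, 2.305]
ft_force: [-0.2, -0.2, 0.3]
gripper_width: 0.0277
grasp_force: 0.0
```

Emit:
{"method": "servo_tool", "body": {"deltas": [-0.16, -0.7, 0, 0, 0, 0.05, -0.16, -0.7, 0, 0, 0, 0.05, -0.16, -0.7, 0, 0, 0, 0.05, -0.16, -0.7, 0, 0, 0, 0.05, -0.16, -0.7, 0, 0, 0, 0.05, -0.16, -0.7, 0, 0, 0, 0.05, -0.16, -0.7, 0, 0, 0, 0.05, -0.16, -0.7, 0, 0, 0, 0.05, -0.16, -0.7, 0, 0, 0, 0.05, -0.16, -0.7, 0, 0, 0, 0.05], "grip": 0.2}}

```text
clock: 18.35
ee_pos: [0.6127, -0.2823, 0.372]
orientation: [3.141, -0.001, 3.09]
ft_force: [0.0, 0.0, -0.8]
gripper_width: 0.0509
grasp_force: 0.0
```

Emit:
{"method": "servo_tool", "body": {"deltas": [0, 0, -1, 0, 0, 0, 0, 0, -1, 0, 0, 0, 0, 0, -1, 0, 0, 0, 0, 0, -1, 0, 0, 0, 0, 0, -1, 0, 0, 0, 0, 0, -1, 0, 0, 0, 0, 0, -1, 0, 0, 0, 0, 0, -1, 0, 0, 0, 0, 0, -1, 0, 0, 0, 0, 0, -1, 0, 0, 0]}}

```text
clock: 19.35
ee_pos: [0.6127, -0.2817, 0.1713]
orientation: [3.141, -0.001, 3.087]
ft_force: [-0.5, 0.2, 0.5]
gripper_width: 0.0511
grasp_force: 0.0
```

Run:
```python
from h import *
o=r.observe(); print(o['ee_pos'],o['orientation'])
im,p=snap('wrist','w4'); im2,p2=snap('side','s4')
c=big(hsvmask(im,(24,150,60),(34,255,255),(130,140,400,330))); (cx,cy),s,a=cv2.minAreaRect(c); print(cx,cy,s,a,plane(p,cx,cy,.016,True),[plane(p,*q,.016,True)[:2].round(3) for q in cv2.boxPoints(((cx,cy),s,a))])
b=np.hstack([cv2.resize(im,(400,300)),cv2.resize(im2,(400,300))]); cv2.imwrite('pics/w4b.png',b[:,:,::-1])
```

```text
[ 0.612733   -0.28168422  0.17126161] [ 3.14111045e+00 -8.80301157e-04  3.08679189e+00]
258.38641357421875 172.85267639160156 (64.36434936523438, 22.87669563293457) 86.0548095703125 [ 0.60939858 -0.27865448  0.016     ] [array([ 0.576, -0.291]), array([ 0.576, -0.268]), array([ 0.645, -0.266]), array([ 0.645, -0.29 ])]
```

View pics/w4b.png

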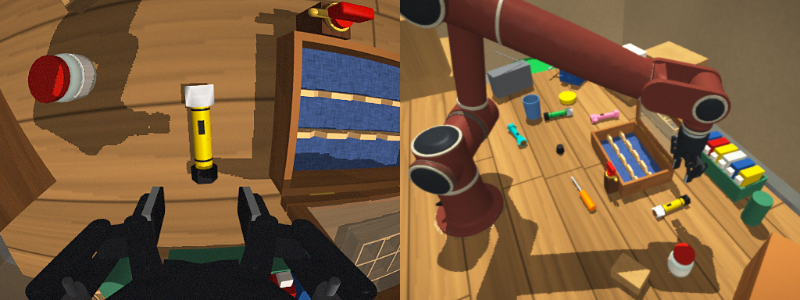

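Emit:
{"method": "servo_tool", "body": {"deltas": [0.17, 0.13, -0.5, 0, 0, 0, 0, 0, -0.9, 0, 0, 0, 0, 0, -0.9, 0, 0, 0, 0, 0, -0.9, 0, 0, 0, 0, 0, -0.9, 0, 0, 0, 0, 0, -0.9, 0, 0, 0, 0, 0, -0.9, 0, 0, 0, 0, 0, -0.9, 0, 0, 0, 0, 0, -0.9, 0, 0, 0, 0, 0, -0.6, 0, 0, 0]}}

```text
clock: 20.45
ee_pos: [0.6157, -0.2788, 0.0043]
orientation: [3.141, -0.002, 3.087]
ft_force: [-0.1, -0.9, 0.7]
gripper_width: 0.0515
grasp_force: 0.0
```

Emit:
{"method": "servo_tool", "body": {"deltas": [0, 0, 0, 0, 0, 0, 0, 0, 0, 0, 0, 0, 0, 0, 0, 0, 0, 0, 0, 0, 0, 0, 0, 0, 0, 0, 0, 0, 0, 0, 0, 0, 0, 0, 0, 0, 0, 0, 0, 0, 0, 0, 0, 0, 0, 0, 0, 0, 0, 0, 0, 0, 0, 0, 0, 0, 0, 0, 0, 0], "grip": -1, "force": 60}}

```text
clock: 21.45
ee_pos: [0.6165, -0.2793, 0.0067]
orientation: [-3.142, 0.0, 3.087]
ft_force: [0.3, -0.9, -0.7]
gripper_width: 0.0221
grasp_force: 57.6
```

Emit:
{"method": "servo_tool", "body": {"deltas": [0, 0, 0.5, 0, 0, 0, 0, 0, 0.8, 0, 0, 0, -0.26, 0, 1, 0, 0, 0, -0.26, 0, 1, 0, 0, 0, -0.26, 0, 1, 0, 0, 0, -0.26, 0, 1, 0, 0, 0, -0.26, 0, 1, 0, 0, 0, -0.26, 0, 1, 0, 0, 0, 0, 0, 0.4, 0, 0, 0, 0, 0, 0, 0, 0, 0]}}

```text
clock: 22.45
ee_pos: [0.5865, -0.28, 0.1638]
orientation: [-3.139, 0.004, 3.087]
ft_force: [0.9, -0.1, -1.1]
gripper_width: 0.0219
grasp_force: 57.7
```

Emit:
{"method": "servo_tool", "body": {"deltas": [0, 0.9, 0, 0, 0, 0, 0, 0.9, 0, 0, 0, 0, 0, 0.9, 0, 0, 0, 0, 0, 0.9, 0, 0, 0, 0, 0, 0.9, 0, 0, 0, 0, 0, 0.9, 0, 0, 0, 0, 0, 0.9, 0, 0, 0, 0, 0, 0.9, 0, 0, 0, 0, 0, 0.9, 0, 0, 0, 0, 0, 0.9, 0, 0, 0, 0]}}

```text
clock: 23.45
ee_pos: [0.5853, -0.0978, 0.1607]
orientation: [-3.142, 0.0, 3.087]
ft_force: [1.1, -0.2, -1.5]
gripper_width: 0.0219
grasp_force: 57.7
```

Emit:
{"method": "servo_tool", "body": {"deltas": [0, 0.9, 0, 0, 0, 0, 0, 0.9, 0, 0, 0, 0, 0, 0.3, 0, 0, 0, 0, 0, 0, 0, 0, 0, 0, 0, 0, 0, 0, 0, 0, 0, 0, 0, 0, 0, 0, 0, 0, 0, 0, 0, 0, 0, 0, 0, 0, 0, 0, 0, 0, 0, 0, 0, 0, 0, 0, 0, 0, 0, 0]}}

```text
clock: 24.45
ee_pos: [0.5853, -0.0575, 0.1607]
orientation: [-3.142, -0.0, 3.086]
ft_force: [-0.1, -0.6, -1.3]
gripper_width: 0.022
grasp_force: 57.8
```

Run:
```python
from h import *
o=r.observe(); print(o['ee_pos'],o['orientation'],o['gripper_width'],o['grasp_force'])
im,p=snap('wrist','w5')
cv2.imwrite('pics/w5b.png',cv2.resize(im,(800,600),interpolation=cv2.INTER_CUBIC)[:,:,::-1])
```

```text
[ 0.58525866 -0.05746847  0.16065353] [-3.14155905e+00 -3.83802557e-05  3.08648818e+00] 0.021995060897003368 57.77751266956329
```

View pics/w5b.png

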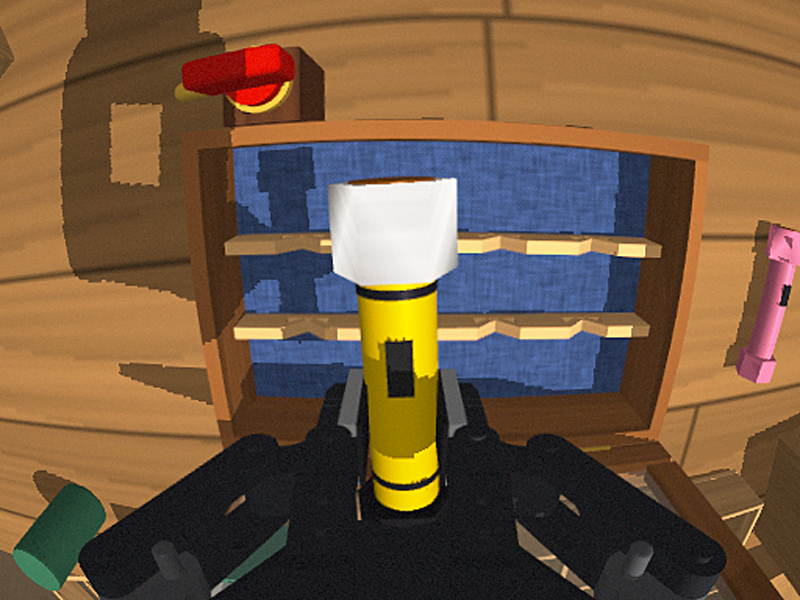

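Run:
```python
from h import *
p=np.load('pics/w5.npy',allow_pickle=True).item()
P=lambda u,v,z: plane(p,u*.64,v*.64,z,True)[:2].round(4)
C=np.array([.587,-.0285]);ex=np.array([np.cos(.052),-np.sin(.052)]);ey=np.array([-ex[1],ex[0]])
def show(n,w): print(n,w,'case',np.round([(w-C)@ex,(w-C)@ey],4))
for n,u,v,z in (('frontL out corner',183,130,.065),('frontR',709,147,.065),('railF r',226,240,.035),('railF l',661,246,.035),('railB r',236,320,.035),('railB l',648,325,.035),('floor r',233,147,.008),('floor l',649,157,.008),('ring1',400,295,.184),('ring2',405,490,.184)): show(n,P(u,v,z))
im=cv2.imread('pics/w5.png')[:,:,::-1].copy()
cv2.imwrite('pics/w5c.png',cv2.resize(im[135:230,130:440],(800,245),interpolation=cv2.INTER_CUBIC)[:,:,::-1])
```

```text
frontL out corner [ 0.4799 -0.1686] case [-0.0997 -0.1455]
frontR [0.4983 0.1294] case [-0.0968  0.1531]
railF r [ 0.5483 -0.1623] case [-0.0317 -0.1356]
railF l [0.565  0.1153] case [-0.0294  0.1425]
railB r [ 0.6008 -0.1641] case [ 0.0208 -0.1347]
railB l [0.6202 0.1115] case [0.0259 0.1415]
floor r [ 0.4911 -0.161 ] case [-0.0889 -0.1373]
floor l [0.5076 0.1186] case [-0.0869  0.1428]
ring1 [ 0.5422 -0.054 ] case [-0.0434 -0.0278]
ring2 [ 0.6106 -0.0562] case [ 0.025  -0.0264]
```

View pics/w5c.png

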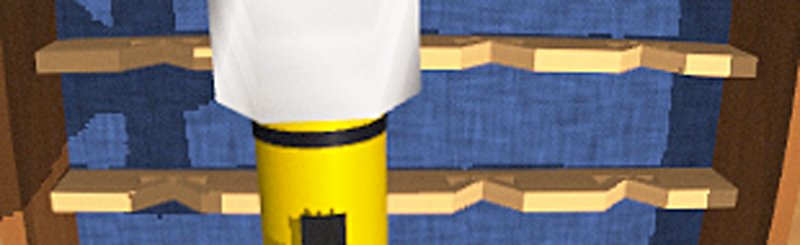

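Emit:
{"method": "servo_tool", "body": {"deltas": [0, -0.06, -0.6, 0, 0, 0, 0, 0, -0.6, 0, 0, 0, 0, 0, -0.6, 0, 0, 0, 0, 0, -0.6, 0, 0, 0, 0, 0, -0.6, 0, 0, 0, 0, 0, -0.6, 0, 0, 0, 0, 0, -0.6, 0, 0, 0, 0, 0, -0.6, 0, 0, 0, 0, 0, -0.6, 0, 0, 0, 0, 0, -0.4, 0, 0, 0]}}

```text
clock: 25.5
ee_pos: [0.5847, -0.0583, 0.0432]
orientation: [3.141, -0.001, 3.087]
ft_force: [-0.4, -0.4, -0.9]
gripper_width: 0.0218
grasp_force: 57.8
```

Emit:
{"method": "servo_tool", "body": {"deltas": [0, 0, -0.1, 0, 0, 0, 0, 0, -0.1, 0, 0, 0, 0, 0, -0.1, 0, 0, 0, 0, 0, -0.1, 0, 0, 0, 0, 0, -0.1, 0, 0, 0, 0, 0, -0.1, 0, 0, 0, 0, 0, -0.05, 0, 0, 0, 0, 0, 0, 0, 0, 0, 0, 0, 0, 0, 0, 0, 0, 0, 0, 0, 0, 0]}}

```text
clock: 26.5
ee_pos: [0.5854, -0.0585, 0.0318]
orientation: [-3.142, 0.0, 3.087]
ft_force: [1.2, -0.6, -0.8]
gripper_width: 0.0219
grasp_force: 57.8
```

Emit:
{"method": "servo_tool", "body": {"deltas": [0, 0, -0.05, 0, 0, 0, 0, 0, -0.05, 0, 0, 0, 0, 0, -0.05, 0, 0, 0, 0, 0, 0, 0, 0, 0, 0, 0, 0, 0, 0, 0, 0, 0, 0, 0, 0, 0, 0, 0, 0, 0, 0, 0, 0, 0, 0, 0, 0, 0, 0, 0, 0, 0, 0, 0, 0, 0, 0, 0, 0, 0]}}

```text
clock: 27.5
ee_pos: [0.5855, -0.0585, 0.0295]
orientation: [-3.142, 0.0, 3.087]
ft_force: [-3.9, 1.4, 5.3]
gripper_width: 0.0219
grasp_force: 58.3
```

Emit:
{"method": "servo_tool", "body": {"deltas": [0, 0, 0, 0, 0, 0, 0, 0, 0, 0, 0, 0, 0, 0, 0, 0, 0, 0, 0, 0, 0, 0, 0, 0, 0, 0, 0, 0, 0, 0, 0, 0, 0, 0, 0, 0, 0, 0, 0, 0, 0, 0, 0, 0, 0, 0, 0, 0, 0, 0, 0, 0, 0, 0, 0, 0, 0, 0, 0, 0], "grip": 0}}

```text
clock: 28.5
ee_pos: [0.5853, -0.0585, 0.0287]
orientation: [-3.142, 0.0, 3.087]
ft_force: [0.3, -0.6, -0.2]
gripper_width: 0.0425
grasp_force: 0.0
```

Emit:
{"method": "servo_tool", "body": {"deltas": [0, 0, 0.5, 0, 0, 0, 0, 0, 0.8, 0, 0, 0, 0, 0, 1, 0, 0, 0, 0, 0, 1, 0, 0, 0, 0, 0, 1, 0, 0, 0, 0, 0, 1, 0, 0, 0, 0, 0, 1, 0, 0, 0, 0, 0, 1, 0, 0, 0, 0, 0, 1, 0, 0, 0, 0, 0, 0, 0, 0, 0]}}

```text
clock: 29.5
ee_pos: [0.5876, -0.059, 0.2004]
orientation: [-3.14, 0.009, 3.087]
ft_force: [1.4, -0.3, -0.2]
gripper_width: 0.0426
grasp_force: 0.0
```

Emit:
{"method": "servo_tool", "body": {"deltas": [-0.39, 0.85, 0, 0, 0, 0, -0.39, 0.85, 0, 0, 0, 0, -0.39, 0.85, 0, 0, 0, 0, -0.39, 0.85, 0, 0, 0, 0, -0.39, 0.85, 0, 0, 0, 0, -0.39, 0.85, 0, 0, 0, 0, -0.39, 0.85, 0, 0, 0, 0, -0.39, 0.85, 0, 0, 0, 0, -0.39, 0.85, 0, 0, 0, 0, -0.39, 0.85, 0, 0, 0, 0], "grip": 0.2}}

```text
clock: 30.5
ee_pos: [0.5062, 0.1132, 0.1945]
orientation: [3.142, -0.0, 3.088]
ft_force: [0.7, -0.3, -0.0]
gripper_width: 0.0511
grasp_force: 0.0
```

Emit:
{"method": "servo_tool", "body": {"deltas": [-0.39, 0.85, 0, 0, 0, -0.005, -0.39, 0.85, 0, 0, 0, -0.005, -0.39, 0.85, 0, 0, 0, -0.005, -0.39, 0.85, 0, 0, 0, -0.005, -0.39, 0.85, 0, 0, 0, -0.004, -0.39, 0.85, 0, 0, 0, 0, -0.39, 0.85, 0, 0, 0, 0, -0.39, 0.85, 0, 0, 0, 0, -0.39, 0.85, 0, 0, 0, 0, 0, 0, 0, 0, 0, 0]}}

```text
clock: 31.5
ee_pos: [0.4354, 0.2665, 0.1945]
orientation: [3.141, -0.001, 3.052]
ft_force: [0.1, 0.5, 0.3]
gripper_width: 0.0516
grasp_force: 0.0
```

Run:
```python
from h import *
o=r.observe(); print(o['ee_pos'],o['orientation'])
im,p=snap('wrist','w6'); im2,p2=snap('top','t6')
c=big(hsvmask(im,(45,100,40),(80,255,255),(150,100,380,330))); (cx,cy),s,a=cv2.minAreaRect(c); print(cx,cy,s,a,plane(p,cx,cy,.016,True),[plane(p,*q,.016,True)[:2].round(4) for q in cv2.boxPoints(((cx,cy),s,a))])
b=np.hstack([cv2.resize(im,(400,300)),cv2.resize(im2[110:220,200:347],(400,300))]); cv2.imwrite('pics/w6b.png',b[:,:,::-1])
```

```text
[0.43540048 0.26650035 0.19446357] [ 3.14129633e+00 -5.32161154e-04  3.05247472e+00]
337.0706787109375 165.79827880859375 (21.139928817749023, 58.78074264526367) 3.3664608001708984 [0.4372972  0.35892206 0.016     ] [array([0.4705, 0.3438]), array([0.4024, 0.3497]), array([0.4051, 0.3742]), array([0.4744, 0.3695])]
```

View pics/w6b.png

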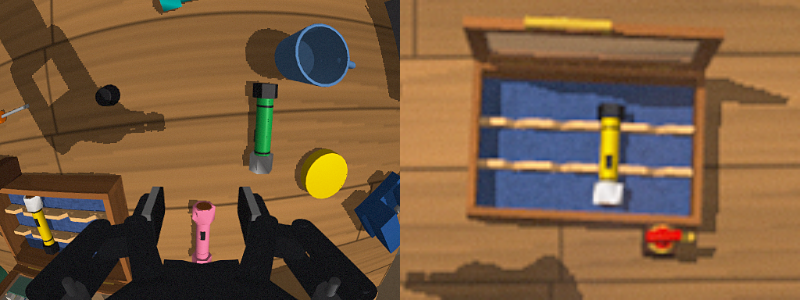

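Run:
```python
from h import *
im=cv2.imread('pics/t6.png')[:,:,::-1].copy();p=np.load('pics/t6.npy',allow_pickle=True).item()
for n,lo,hi,bx,z in(('green',(45,120,40),(80,255,255),(120,150,200,240),.016),('tin',(24,150,120),(34,255,255),(100,160,150,210),.024),('mug',(100,100,50),(115,255,255),(110,210,160,260),.09)):
    c=big(hsvmask(im,lo,hi,bx)); (cx,cy),s,a=cv2.minAreaRect(c); print(n,cx,cy,s,plane(p,cx,cy,z).round(4),[plane(p,*q,z)[:2].round(4) for q in cv2.boxPoints(((cx,cy),s,a))])
```

```text
green 159.0 214.5 (11.0, 6.0) [0.41  0.361 0.016] [array([0.4297, 0.3719]), array([0.4295, 0.3506]), array([0.3904, 0.3501]), array([0.3906, 0.3714])]
tin 127.85293579101562 182.91177368164062 (20.922826766967773, 23.323806762695312) [0.5231 0.4718 0.024 ] [array([0.5071, 0.5247]), array([0.5787, 0.4836]), array([0.5392, 0.4188]), array([0.468 , 0.4601])]
mug 137.9264678955078 236.54409790039062 (22.4663143157959, 24.695796966552734) [0.3307 0.4165 0.09  ] [array([0.3422, 0.4722]), array([0.3846, 0.4012]), array([0.3191, 0.361 ]), array([0.2771, 0.4318])]
```

Emit:
{"method": "servo_tool", "body": {"deltas": [0.036, 0.915, 0, 0, 0, 0, 0.036, 0.915, 0, 0, 0, 0, 0.036, 0.915, 0, 0, 0, 0, 0.036, 0.915, 0, 0, 0, 0, 0.036, 0.915, 0, 0, 0, 0, 0, 0, -0.7, 0, 0, 0, 0, 0, -1, 0, 0, 0, 0, 0, -1, 0, 0, 0, 0, 0, -1, 0, 0, 0, 0, 0, 0, 0, 0, 0]}}

```text
clock: 32.6
ee_pos: [0.4381, 0.3542, 0.1159]
orientation: [-3.136, -0.006, 3.049]
ft_force: [-1.6, 0.1, 0.6]
gripper_width: 0.051
grasp_force: 0.0
```

Run:
```python
from h import *
o=r.observe(); print(o['ee_pos'],o['orientation'])
im,p=snap('wrist','w7')
c=big(hsvmask(im,(45,100,30),(80,255,255),(150,100,380,330))); (cx,cy),s,a=cv2.minAreaRect(c); print(cx,cy,s,a,plane(p,cx,cy,.016,True),[plane(p,*q,.02,True)[:2].round(4) for q in cv2.boxPoints(((cx,cy),s,a))])
cv2.imwrite('pics/w7b.png',cv2.resize(im,(512,384))[:,:,::-1])
```

```text
[0.43812568 0.35422265 0.11593421] [-3.13631046 -0.00649255  3.04900814]
261.0 192.5 (28.0, 77.0) 0.0 [0.43742556 0.35856639 0.016     ] [array([0.4709, 0.3431]), array([0.4022, 0.3502]), array([0.4042, 0.373 ]), array([0.4731, 0.3679])]
```

View pics/w7b.png

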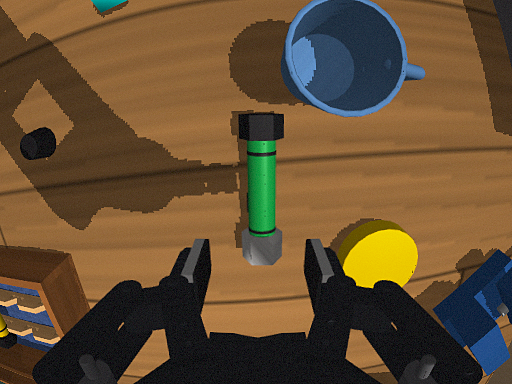

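Emit:
{"method": "servo_tool", "body": {"deltas": [0, 0, -0.6, 0, 0, 0, 0, 0, -0.6, 0, 0, 0, 0, 0, -0.6, 0, 0, 0, 0, 0, -0.6, 0, 0, 0, 0, 0, -0.6, 0, 0, 0, 0, 0, -0.6, 0, 0, 0, 0, 0, -0.6, 0, 0, 0, 0, 0, -0.6, 0, 0, 0, 0, 0, -0.6, 0, 0, 0, 0, 0, -0.3, 0, 0, 0]}}

```text
clock: 33.65
ee_pos: [0.4399, 0.3556, 0.0049]
orientation: [-3.14, -0.002, 3.049]
ft_force: [-0.4, -0.7, 0.3]
gripper_width: 0.0511
grasp_force: 0.0
```

Emit:
{"method": "servo_tool", "body": {"deltas": [0, 0, 0, 0, 0, 0, 0, 0, 0, 0, 0, 0, 0, 0, 0, 0, 0, 0, 0, 0, 0, 0, 0, 0, 0, 0, 0, 0, 0, 0, 0, 0, 0, 0, 0, 0, 0, 0, 0, 0, 0, 0, 0, 0, 0, 0, 0, 0, 0, 0, 0, 0, 0, 0, 0, 0, 0, 0, 0, 0], "grip": -1, "force": 60}}

```text
clock: 34.65
ee_pos: [0.4409, 0.3562, 0.0071]
orientation: [3.141, 0.0, 3.049]
ft_force: [0.7, 0.4, 1.9]
gripper_width: 0.0221
grasp_force: 59.0
```

Emit:
{"method": "servo_tool", "body": {"deltas": [0, 0, 0.5, 0, 0, 0, 0, 0, 0.8, 0, 0, 0, 0, 0, 0.9, 0, 0, 0, 0, 0, 1, 0, 0, 0, 0, 0, 1, 0, 0, 0, 0, 0, 1, 0, 0, 0, 0, 0, 1, 0, 0, 0, 0, 0, 1, 0, 0, 0, 0, 0, 0.8, 0, 0, 0, 0, 0, 0, 0, 0, 0]}}

```text
clock: 35.65
ee_pos: [0.4423, 0.3571, 0.1707]
orientation: [3.138, 0.005, 3.049]
ft_force: [2.3, -0.2, -1.4]
gripper_width: 0.0219
grasp_force: 58.8
```

Emit:
{"method": "servo_tool", "body": {"deltas": [0.47, -0.91, 0, 0, 0, 0.003, 0.47, -0.91, 0, 0, 0, 0.003, 0.47, -0.91, 0, 0, 0, 0.003, 0.47, -0.91, 0, 0, 0, 0.003, 0.47, -0.91, 0, 0, 0, 0.003, 0.47, -0.91, 0, 0, 0, 0.003, 0.47, -0.91, 0, 0, 0, 0.003, 0.47, -0.91, 0, 0, 0, 0.003, 0.47, -0.91, 0, 0, 0, 0, 0.47, -0.91, 0, 0, 0, 0]}}

```text
clock: 36.65
ee_pos: [0.5343, 0.1731, 0.1655]
orientation: [-3.141, -0.002, 3.087]
ft_force: [0.7, -0.7, -0.9]
gripper_width: 0.0218
grasp_force: 58.9
```

Emit:
{"method": "servo_tool", "body": {"deltas": [0.47, -0.91, 0, 0, 0, 0, 0.47, -0.91, 0, 0, 0, 0, 0.47, -0.91, 0, 0, 0, 0, 0.47, -0.91, 0, 0, 0, 0, 0.47, -0.91, 0, 0, 0, 0, 0.47, -0.91, 0, 0, 0, 0, 0, 0, 0, 0, 0, 0, 0, 0, 0, 0, 0, 0, 0, 0, 0, 0, 0, 0, 0, 0, 0, 0, 0, 0]}}

```text
clock: 37.65
ee_pos: [0.5906, 0.0656, 0.1664]
orientation: [3.141, -0.001, 3.088]
ft_force: [-0.2, 0.3, -0.3]
gripper_width: 0.0217
grasp_force: 58.9
```

Run:
```python
from h import *
o=r.observe(); print(o['ee_pos'],o['orientation'],o['gripper_width'],o['grasp_force'])
im,p=snap('wrist','w8'); im2,_=snap('side','s8')
b=np.hstack([cv2.resize(im,(400,300)),cv2.resize(im2,(400,300))]); cv2.imwrite('pics/w8b.png',b[:,:,::-1])
```

```text
[0.59056467 0.06560796 0.16635011] [ 3.14145880e+00 -6.10426559e-04  3.08783561e+00] 0.021652524236551403 58.92662465572357
```

View pics/w8b.png

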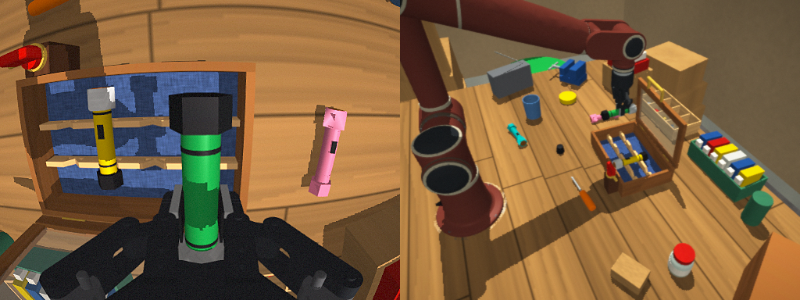

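Emit:
{"method": "servo_tool", "body": {"deltas": [0.04, 0, -0.6, 0, 0, 0, 0, 0, -0.6, 0, 0, 0, 0, 0, -0.6, 0, 0, 0, 0, 0, -0.6, 0, 0, 0, 0, 0, -0.6, 0, 0, 0, 0, 0, -0.6, 0, 0, 0, 0, 0, -0.6, 0, 0, 0, 0, 0, -0.6, 0, 0, 0, 0, 0, -0.6, 0, 0, 0, 0, 0, -0.6, 0, 0, 0]}}

```text
clock: 38.75
ee_pos: [0.5919, 0.0648, 0.0457]
orientation: [-3.142, 0.0, 3.087]
ft_force: [-0.2, -0.2, -1.5]
gripper_width: 0.0218
grasp_force: 58.9
```

Emit:
{"method": "servo_tool", "body": {"deltas": [0, 0, -0.15, 0, 0, 0, 0, 0, -0.15, 0, 0, 0, 0, 0, -0.15, 0, 0, 0, 0, 0, -0.1, 0, 0, 0, 0, 0, -0.1, 0, 0, 0, 0, 0, -0.1, 0, 0, 0, 0, 0, -0.1, 0, 0, 0, 0, 0, 0, 0, 0, 0, 0, 0, 0, 0, 0, 0, 0, 0, 0, 0, 0, 0]}}

```text
clock: 39.75
ee_pos: [0.5925, 0.0648, 0.0299]
orientation: [3.141, 0.002, 3.087]
ft_force: [3.3, 0.0, -2.4]
gripper_width: 0.0216
grasp_force: 59.0
```

Emit:
{"method": "servo_tool", "body": {"deltas": [0, 0, -0.05, 0, 0, 0, 0, 0, 0, 0, 0, 0, 0, 0, 0, 0, 0, 0, 0, 0, 0, 0, 0, 0, 0, 0, 0, 0, 0, 0, 0, 0, 0, 0, 0, 0, 0, 0, 0, 0, 0, 0, 0, 0, 0, 0, 0, 0, 0, 0, 0, 0, 0, 0, 0, 0, 0, 0, 0, 0], "grip": 0}}

```text
clock: 40.75
ee_pos: [0.5919, 0.0648, 0.0287]
orientation: [-3.142, -0.0, 3.087]
ft_force: [0.1, -0.1, -0.2]
gripper_width: 0.0428
grasp_force: 0.0
```

Emit:
{"method": "servo_tool", "body": {"deltas": [0, 0, 0.5, 0, 0, 0, 0, 0, 0.8, 0, 0, 0, 0, 0, 1, 0, 0, 0, 0, 0, 1, 0, 0, 0, 0, 0, 1, 0, 0, 0, 0, 0, 1, 0, 0, 0, 0, 0, 1, 0, 0, 0, 0, 0, 1, 0, 0, 0, 0, 0, 1, 0, 0, 0, 0, 0, 1, 0, 0, 0]}}

```text
clock: 41.75
ee_pos: [0.5921, 0.0648, 0.2175]
orientation: [3.141, 0.002, 3.087]
ft_force: [-0.2, 0.3, -0.0]
gripper_width: 0.0427
grasp_force: 0.0
```

Emit:
{"method": "servo_tool", "body": {"deltas": [-0.9, 0, 0.9, 0, 0, 0, -0.9, 0, 0.9, 0, 0, 0, -0.9, 0, 0.9, 0, 0, 0, -0.9, 0, 0.9, 0, 0, 0, -0.9, 0, 0.9, 0, 0, 0, -0.9, 0, 0.9, 0, 0, 0, -0.9, 0, 0.8, 0, 0, 0, 0, 0, 0, 0, 0, 0, 0, 0, 0, 0, 0, 0, 0, 0, 0, 0, 0, 0], "grip": -0.35}}

```text
clock: 42.75
ee_pos: [0.4659, 0.0648, 0.338]
orientation: [-3.142, -0.001, 3.087]
ft_force: [0.4, -1.1, -0.4]
gripper_width: 0.0273
grasp_force: 0.0
```

Run:
```python
from h import *
o=r.observe(); print(o['ee_pos'],o['orientation'],o['joint_pos'])
im,p=snap('top','t9'); im2,p2=snap('side','s9')
b=np.hstack([cv2.resize(im[110:220,200:347],(400,300)),cv2.resize(im2[100:280,170:410],(400,300))]); cv2.imwrite('pics/t9b.png',b[:,:,::-1])
# torches in case frame
C=np.array([.587,-.028]);ex=np.array([np.cos(.054),-np.sin(.054)]);ey=np.array([-ex[1],ex[0]])
for n,lo,hi in(('y',(24,170,90),(34,255,255)),('g',(45,120,40),(80,255,255))):
    m=hsvmask(im,lo,hi,(232,146,310,187)); ys,xs=np.where(m)
    if len(xs)<10: print(n,'none');continue
    w=np.array([plane(p,a,b,.044)[:2] for a,b in zip(xs,ys)])-C; q=np.c_[w@ex,w@ey]; print(n,len(xs),q.mean(0).round(4),'x',q[:,0].min().round(3),q[:,0].max().round(3),'slope',np.polyfit(q[:,0],q[:,1],1)[0].round(3))
# lid top bar in top view
m=hsvmask(im,(20,130,120),(30,255,255),(235,110,300,135)); ys,xs=np.where(m); print(len(xs),xs.min(),xs.max(),ys.min(),ys.max()); print(plane(p,xs.mean(),ys.mean(),.3055))
```

```text
[0.46594728 0.06481409 0.33796984] [-3.14155427e+00 -8.33396595e-04  3.08677377e+00] [-2.01676765e-02 -3.65236674e-01  1.81085539e+00 -9.56402405e-06
  1.69680816e+00 -1.53614633e+00]
y 124 [-0.0002 -0.03  ] x -0.042 0.037 slope 0.021
g 16 [0.028  0.0931] x 0.024 0.032 slope -0.117
98 246 276 116 120
[ 6.79162469e-01 -3.57698889e-04  3.05500000e-01]
```

View pics/t9b.png

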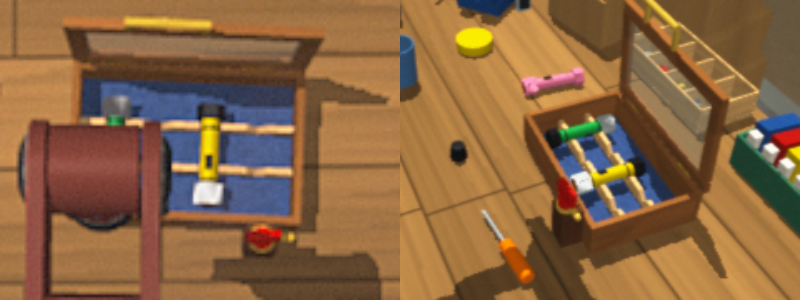

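Emit:
{"method": "servo_tool", "body": {"deltas": [0.53, -0.17, 0.4, 0, 0, -0.05, 0.53, -0.17, 0.4, 0, 0, -0.05, 0.53, -0.17, 0.4, 0, 0, -0.05, 0.53, -0.17, 0.4, 0, 0, -0.05, 0.53, -0.17, 0.4, 0, 0, -0.05, 0.53, -0.17, 0, 0, 0, -0.05, 0.53, -0.17, 0, 0, 0, -0.05, 0.53, -0.17, 0, 0, 0, -0.05, 0.53, -0.17, 0, 0, 0, -0.05, 0.53, -0.17, 0, 0, 0, -0.05]}}

```text
clock: 43.85
ee_pos: [0.5725, 0.0306, 0.3771]
orientation: [-3.14, -0.002, 2.298]
ft_force: [0.3, 0.2, -0.2]
gripper_width: 0.0274
grasp_force: 0.0
```

Emit:
{"method": "servo_tool", "body": {"deltas": [0.54, -0.17, 0, 0, 0, -0.05, 0.54, -0.17, 0, 0, 0, -0.05, 0.54, -0.17, 0, 0, 0, -0.05, 0.54, -0.17, 0, 0, 0, -0.05, 0.54, -0.17, 0, 0, 0, -0.05, 0.54, -0.17, 0, 0, 0, -0.05, 0.54, -0.17, 0, 0, 0, -0.05, 0.54, -0.17, 0, 0, 0, -0.05, 0.54, -0.17, 0, 0, 0, -0.05, 0.54, -0.17, 0, 0, 0, -0.05]}}

```text
clock: 44.85
ee_pos: [0.6806, -0.0034, 0.3768]
orientation: [-3.139, -0.0, 1.513]
ft_force: [0.5, -0.4, -0.4]
gripper_width: 0.0278
grasp_force: 0.0
```

Emit:
{"method": "servo_tool", "body": {"deltas": [0, 0, 0, 0, 0, 0, 0, 0, -0.2, 0, 0, 0, 0, 0, -0.3, 0, 0, 0, 0, 0, -0.3, 0, 0, 0, 0, 0, 0, 0, 0, 0, 0, 0, 0, 0, 0, 0, 0, 0, 0, 0, 0, 0, 0, 0, 0, 0, 0, 0, 0, 0, 0, 0, 0, 0, 0, 0, 0, 0, 0, 0]}}

```text
clock: 45.85
ee_pos: [0.6799, -0.0032, 0.3629]
orientation: [3.141, 0.0, 1.516]
ft_force: [-0.2, 0.2, -0.3]
gripper_width: 0.028
grasp_force: 0.0
```

Descend 67 mm to 0.296 and pinch.

Emit:
{"method": "servo_tool", "body": {"deltas": [0, 0, -0.4, 0, 0, 0, 0, 0, -0.4, 0, 0, 0, 0, 0, -0.4, 0, 0, 0, 0, 0, -0.4, 0, 0, 0, 0, 0, -0.4, 0, 0, 0, 0, 0, -0.4, 0, 0, 0, 0, 0, -0.4, 0, 0, 0, 0, 0, -0.4, 0, 0, 0, 0, 0, -0.15, 0, 0, 0, 0, 0, 0, 0, 0, 0]}}

```text
clock: 46.85
ee_pos: [0.6796, -0.0032, 0.2948]
orientation: [-3.14, -0.0, 1.516]
ft_force: [-0.0, -0.5, 1.1]
gripper_width: 0.0274
grasp_force: 0.0
```

Emit:
{"method": "servo_tool", "body": {"deltas": [0, 0, 0, 0, 0, 0, 0, 0, 0, 0, 0, 0, 0, 0, 0, 0, 0, 0, 0, 0, 0, 0, 0, 0, 0, 0, 0, 0, 0, 0, 0, 0, 0, 0, 0, 0, 0, 0, 0, 0, 0, 0, 0, 0, 0, 0, 0, 0, 0, 0, 0, 0, 0, 0, 0, 0, 0, 0, 0, 0], "grip": -1, "force": 40}}

```text
clock: 47.85
ee_pos: [0.68, -0.0032, 0.2962]
orientation: [3.141, 0.0, 1.516]
ft_force: [-1.2, 0.9, 4.0]
gripper_width: 0.01
grasp_force: 39.3
```

```bash
python3 -c "
import numpy as np
th=np.linspace(1.53,0,31); ex=np.array([np.cos(-.054),np.sin(-.054)])
q=np.column_stack([-.24*np.cos(th)[:,None]*ex,.24*np.sin(th)]);print((np.diff(q,axis=0)/.02).round(2).tolist())"
```

```text
[[-0.61, 0.03, -0.04], [-0.61, 0.03, -0.07], [-0.6, 0.03, -0.1], [-0.6, 0.03, -0.13], [-0.59, 0.03, -0.16], [-0.58, 0.03, -0.19], [-0.57, 0.03, -0.22], [-0.56, 0.03, -0.25], [-0.54, 0.03, -0.28], [-0.53, 0.03, -0.31], [-0.51, 0.03, -0.33], [-0.49, 0.03, -0.36], [-0.48, 0.03, -0.38], [-0.46, 0.02, -0.41], [-0.43, 0.02, -0.43], [-0.41, 0.02, -0.45], [-0.39, 0.02, -0.47], [-0.36, 0.02, -0.49], [-0.34, 0.02, -0.51], [-0.31, 0.02, -0.53], [-0.28, 0.02, -0.54], [-0.26, 0.01, -0.56], [-0.23, 0.01, -0.57], [-0.2, 0.01, -0.58], [-0.17, 0.01, -0.59], [-0.14, 0.01, -0.6], [-0.11, 0.01, -0.6], [-0.08, 0.0, -0.61], [-0.05, 0.0, -0.61], [-0.02, 0.0, -0.61]]
```

Emit:
{"method": "servo_tool", "body": {"deltas": [-0.61, 0.03, -0.04, 0, 0, 0, -0.61, 0.03, -0.07, 0, 0, 0, -0.6, 0.03, -0.1, 0, 0, 0, -0.6, 0.03, -0.13, 0, 0, 0, -0.59, 0.03, -0.16, 0, 0, 0, -0.58, 0.03, -0.19, 0, 0, 0, -0.57, 0.03, -0.22, 0, 0, 0, -0.56, 0.03, -0.25, 0, 0, 0, -0.54, 0.03, -0.28, 0, 0, 0, -0.53, 0.03, -0.31, 0, 0, 0]}}

```text
clock: 48.85
ee_pos: [0.5651, 0.0029, 0.2616]
orientation: [3.137, -0.0, 1.516]
ft_force: [1.6, 1.0, 2.9]
gripper_width: 0.0104
grasp_force: 40.2
```

Emit:
{"method": "servo_tool", "body": {"deltas": [-0.51, 0.03, -0.33, 0, 0, 0, -0.49, 0.03, -0.36, 0, 0, 0, -0.48, 0.03, -0.38, 0, 0, 0, -0.46, 0.02, -0.41, 0, 0, 0, -0.43, 0.02, -0.43, 0, 0, 0, -0.41, 0.02, -0.45, 0, 0, 0, -0.39, 0.02, -0.47, 0, 0, 0, -0.36, 0.02, -0.49, 0, 0, 0, -0.34, 0.02, -0.51, 0, 0, 0, -0.31, 0.02, -0.53, 0, 0, 0]}}

```text
clock: 49.85
ee_pos: [0.4799, 0.0075, 0.1726]
orientation: [-3.142, -0.0, 1.516]
ft_force: [2.7, 2.3, 1.1]
gripper_width: 0.0101
grasp_force: 39.1
```

Emit:
{"method": "servo_tool", "body": {"deltas": [-0.28, 0.02, -0.54, 0, 0, 0, -0.26, 0.01, -0.56, 0, 0, 0, -0.23, 0.01, -0.57, 0, 0, 0, -0.2, 0.01, -0.58, 0, 0, 0, -0.17, 0.01, -0.59, 0, 0, 0, -0.14, 0.01, -0.6, 0, 0, 0, -0.11, 0.01, -0.6, 0, 0, 0, -0.08, 0, -0.61, 0, 0, 0, -0.05, 0, -0.61, 0, 0, 0, -0.02, 0, -0.55, 0, 0, 0]}}

```text
clock: 50.85
ee_pos: [0.451, 0.0089, 0.0587]
orientation: [3.14, 0.0, 1.516]
ft_force: [-15.3, 2.3, 57.9]
gripper_width: 0.0102
grasp_force: 46.0
```

Emit:
{"method": "servo_tool", "body": {"deltas": [0, 0, 0, 0, 0, 0, 0, 0, 0, 0, 0, 0, 0, 0, 0, 0, 0, 0, 0, 0, 0, 0, 0, 0, 0, 0, 0, 0, 0, 0, 0, 0, 0, 0, 0, 0, 0, 0, 0, 0, 0, 0, 0, 0, 0, 0, 0, 0, 0, 0, 0, 0, 0, 0, 0, 0, 0, 0, 0, 0]}}

```text
clock: 51.85
ee_pos: [0.4508, 0.0089, 0.0591]
orientation: [3.141, 0.0, 1.516]
ft_force: [0.8, 0.7, 12.6]
gripper_width: 0.01
grasp_force: 41.3
```

Run:
```python
from h import *
im,p=snap('side','s10'); im2,p2=snap('wrist','w10')
b=np.hstack([cv2.resize(im[100:280,170:410],(400,300)),cv2.resize(im2,(400,300))]); cv2.imwrite('pics/t10b.png',b[:,:,::-1])
```

```text
(no output)
```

View pics/t10b.png

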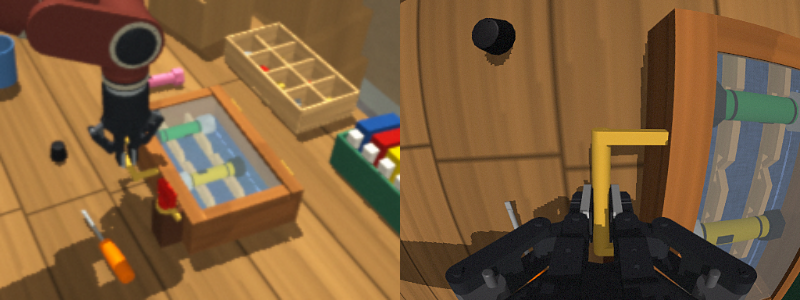

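Emit:
{"method": "servo_tool", "body": {"deltas": [0, 0, 0, 0, 0, 0, 0, 0, 0, 0, 0, 0, 0, 0, 0, 0, 0, 0, 0, 0, 0, 0, 0, 0, 0, 0, 0.4, 0, 0, 0, 0, 0, 0.6, 0, 0, 0, 0, 0, 0.6, 0, 0, 0, 0, 0, 0.4, 0, 0, 0, 0, 0, 0, 0, 0, 0, 0, 0, 0, 0, 0, 0], "grip": -0.35}}

```text
clock: 52.95
ee_pos: [0.4499, 0.009, 0.0977]
orientation: [3.141, 0.0, 1.516]
ft_force: [-0.4, 0.1, -0.0]
gripper_width: 0.0275
grasp_force: 0.0
```

Emit:
{"method": "servo_tool", "body": {"deltas": [0, 0, 0, 0, 0, 0, 0, 0, 0, 0, 0, 0, 0, 0, 0, 0, 0, 0, 0, 0, 0, 0, 0, 0, 0, 0, 0, 0, 0, 0, 0, 0, -0.3, 0, 0, 0, 0, 0, -0.3, 0, 0, 0, 0, 0, -0.2, 0, 0, 0, 0, 0, -0.1, 0, 0, 0, 0, 0, 0, 0, 0, 0], "grip": -1}}

```text
clock: 53.95
ee_pos: [0.4493, 0.0091, 0.0786]
orientation: [-3.14, -0.0, 1.516]
ft_force: [-0.5, -0.7, 0.0]
gripper_width: -0.0
grasp_force: 0.0
```

Emit:
{"method": "servo_tool", "body": {"deltas": [0.05, 0, -0.05, 0, 0, 0, 0, 0, -0.05, 0, 0, 0, 0, 0, -0.05, 0, 0, 0, 0, 0, -0.05, 0, 0, 0, 0, 0, -0.05, 0, 0, 0, 0, 0, -0.05, 0, 0, 0, 0, 0, 0, 0, 0, 0, 0, 0, 0, 0, 0, 0, 0, 0, 0, 0, 0, 0, 0, 0, 0, 0, 0, 0]}}

```text
clock: 54.95
ee_pos: [0.4507, 0.009, 0.0733]
orientation: [3.141, 0.0, 1.516]
ft_force: [-0.1, 0.9, 0.8]
gripper_width: 0.0002
grasp_force: 0.0
```

Emit:
{"method": "servo_tool", "body": {"deltas": [0, 0, 1, 0, 0, 0, 0, 0, 1, 0, 0, 0, 0, 0, 1, 0, 0, 0, 0, 0, 1, 0, 0, 0, 0.12, -0.92, 0, 0, 0, 0.009, 0.12, -0.92, 0, 0, 0, 0.009, 0.12, -0.92, 0, 0, 0, 0.009, 0.12, -0.92, 0, 0, 0, 0.009, 0, -0.92, 0, 0, 0, 0.009, 0, -0.92, 0, 0, 0, 0.009], "grip": -0.1}}

```text
clock: 55.95
ee_pos: [0.4603, -0.1021, 0.1533]
orientation: [3.141, 0.0, 1.601]
ft_force: [-0.5, 1.4, 0.1]
gripper_width: 0.0382
grasp_force: 0.0
```

Emit:
{"method": "servo_tool", "body": {"deltas": [0, -0.93, 0, 0, 0, 0, 0, 0, 0, 0, 0, 0, 0, 0, 0, 0, 0, 0, 0, 0, 0, 0, 0, 0, 0, 0, 0, 0, 0, 0, 0, 0, 0, 0, 0, 0, 0, 0, 0, 0, 0, 0, 0, 0, 0, 0, 0, 0, 0, 0, 0, 0, 0, 0, 0, 0, 0, 0, 0, 0]}}

```text
clock: 56.95
ee_pos: [0.4603, -0.1199, 0.1533]
orientation: [3.142, -0.0, 1.601]
ft_force: [-0.4, 0.2, 0.7]
gripper_width: 0.0382
grasp_force: 0.0
```

Emit:
{"method": "servo_tool", "body": {"deltas": [0.03, -0.03, -0.4, 0, 0, 0, 0, 0, -0.4, 0, 0, 0, 0, 0, -0.4, 0, 0, 0, 0, 0, -0.4, 0, 0, 0, 0, 0, -0.4, 0, 0, 0, 0, 0, -0.4, 0, 0, 0, 0, 0, -0.4, 0, 0, 0, 0, 0, -0.2, 0, 0, 0, 0, 0, 0, 0, 0, 0, 0, 0, 0, 0, 0, 0]}}

```text
clock: 57.95
ee_pos: [0.461, -0.1206, 0.0934]
orientation: [3.141, 0.0, 1.601]
ft_force: [0.2, 0.2, 0.5]
gripper_width: 0.0387
grasp_force: 0.0
```

Emit:
{"method": "servo_tool", "body": {"deltas": [0, 0, 0, 0, 0, 0, 0, 0, 0, 0, 0, 0, 0, 0, 0, 0, 0, 0, 0, 0, 0, 0, 0, 0, 0, 0, 0, 0, 0, 0, 0, 0, 0, 0, 0, 0, 0, 0, 0, 0, 0, 0, 0, 0, 0, 0, 0, 0, 0, 0, 0, 0, 0, 0, 0, 0, 0, 0, 0, 0], "grip": -1, "force": 40}}

```text
clock: 58.95
ee_pos: [0.4617, -0.1207, 0.0939]
orientation: [3.14, 0.0, 1.601]
ft_force: [5.4, 1.1, 4.2]
gripper_width: 0.0123
grasp_force: 43.8
```

Emit:
{"method": "servo_tool", "body": {"deltas": [0, 0, 0, 0, 0, 0.06, 0, 0, 0, 0, 0, 0.06, 0, 0, 0, 0, 0, 0.06, 0, 0, 0, 0, 0, 0.06, 0, 0, 0, 0, 0, 0.06, 0, 0, 0, 0, 0, 0.06, 0, 0, 0, 0, 0, 0.06, 0, 0, 0, 0, 0, 0.06, 0, 0, 0, 0, 0, 0, 0, 0, 0, 0, 0, 0]}}

```text
clock: 59.95
ee_pos: [0.4617, -0.1208, 0.0939]
orientation: [3.141, 0.002, 2.355]
ft_force: [5.2, 1.0, 3.1]
gripper_width: 0.0123
grasp_force: 43.8
```

Emit:
{"method": "servo_tool", "body": {"deltas": [0, 0, 0, 0, 0, 0.06, 0, 0, 0, 0, 0, 0.06, 0, 0, 0, 0, 0, 0.06, 0, 0, 0, 0, 0, 0.06, 0, 0, 0, 0, 0, 0.06, 0, 0, 0, 0, 0, 0.06, 0, 0, 0, 0, 0, 0.06, 0, 0, 0, 0, 0, 0.05, 0, 0, 0, 0, 0, 0, 0, 0, 0, 0, 0, 0]}}

```text
clock: 60.95
ee_pos: [0.4617, -0.1208, 0.094]
orientation: [-3.141, 0.002, 3.092]
ft_force: [6.1, 0.3, 2.5]
gripper_width: 0.0123
grasp_force: 43.8
```

Release, rise and retreat, then check.

Emit:
{"method": "servo_tool", "body": {"deltas": [0, 0, 0, 0, 0, 0, 0, 0, 0, 0, 0, 0, 0, 0, 0, 0, 0, 0, 0, 0, 0, 0, 0, 0, 0, 0, 0, 0, 0, 0, 0, 0, 0.4, 0, 0, 0, 0, 0, 0.7, 0, 0, 0, 0, 0, 1, 0, 0, 0, 0, 0, 1, 0, 0, 0, 0, 0, 1, 0, 0, 0], "grip": -0.1}}

```text
clock: 61.95
ee_pos: [0.4612, -0.1207, 0.1776]
orientation: [-3.141, 0.002, 3.093]
ft_force: [-0.0, -0.1, 0.4]
gripper_width: 0.0384
grasp_force: 0.0
```

Emit:
{"method": "servo_tool", "body": {"deltas": [-0.3, 0, 1, 0, 0, 0, -0.3, 0, 1, 0, 0, 0, -0.3, 0, 1, 0, 0, 0, -0.3, 0, 1, 0, 0, 0, -0.3, 0, 1, 0, 0, 0, -0.3, 0, 0, 0, 0, 0, -0.3, 0, 0, 0, 0, 0, -0.3, 0, 0, 0, 0, 0, 0, 0, 0, 0, 0, 0, 0, 0, 0, 0, 0, 0]}}

```text
clock: 62.95
ee_pos: [0.4124, -0.1204, 0.2743]
orientation: [3.141, -0.001, 3.093]
ft_force: [0.1, 0.2, -1.0]
gripper_width: 0.0386
grasp_force: 0.0
```

Run:
```python
from h import *
im,p=snap('side','s11'); im2,p2=snap('wrist','w11')
b=np.hstack([cv2.resize(im[100:280,170:410],(400,300)),cv2.resize(im2,(400,300))]); cv2.imwrite('pics/t11b.png',b[:,:,::-1])
```

```text
(no output)
```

View pics/t11b.png

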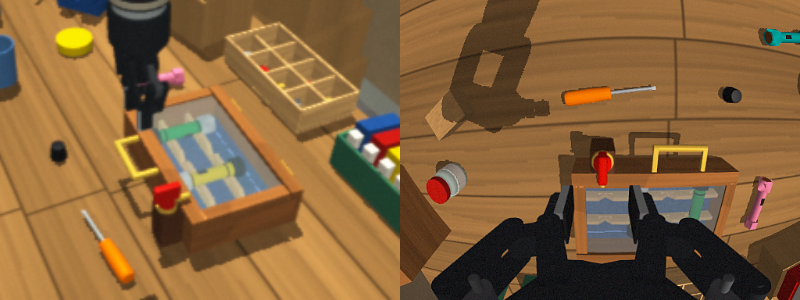

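The side view shows the lid shut with both torches in their grooves. The wrist view shows the knob at (602,165) with its tongue pointing at the hinge, so the latch is locked. No other torches are on the table.

```bash
python3 -c "
from workcell import r
print(r.finish_job())"
```

```text
the job is handed in; nothing more can be done
None
```

I handed the job in at about 63 s: both torches on the table, yellow (torch1) and green (torch4), lie in grooves 1 and 3, with the lid shut and the latch turned back to locked; the hand-in gave no verdict, so a pass is not confirmed.

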